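# Load, clamp and start the tube shaker

### The arm

A 7-joint arm with a two-finger parallel gripper is mounted at the origin on the work surface. World frame = base frame: x ahead of the robot, y to its left, z up, the work surface at z = 0. Lengths are in m, angles in rad, forces in N, time in s.
With the tool pointing down it reaches from about 0.4 to 0.875 m from the base axis. Payload 19.3 kg.
Tool frame: the origin (TCP) lies at the very end of the fingers, on their centre line; the grasp point (between the pads) lies 19 mm behind it; z points along the fingers, y is the direction in which the jaws open and shut (so a half turn about z gives the same grasp; the last joint's range is limited). The gripper opens to 85 mm and grips with 20 to 120 N. Pads are 22 mm wide; open, the fingers measure 114 mm over their backs; the gripper's body (76 mm by 85 mm) begins 54 mm behind the grasp point. The pads swing forward as they close: fully open they stand 13 mm farther back than shut.
Start: joints at [1.223, 0.521, -0.036, 1.599, 0.021, 1.021, -0.113], TCP at [0.171, -0.601, 0.231] pointing down, gripper open.
Joint ranges: [-2.91, 2.91], [-0.3, 2.13], [-1.5, 1.42], [0.17, 2.43], [-1.26, 4.41], [0.16, 1.93], [-2.52, 2.52]. Speed limits (rad/s): [1.89, 1.89, 2.39, 2.39, 3.01, 3.01, 3.01].

### API

Orientations are given as [roll, pitch, yaw] about the fixed x, y, z axes, in that order (R = Rz(yaw) Ry(pitch) Rx(roll)).
In Python, from workcell import bot, grab_frame, calibration, workorder gives the robot as it stands.
- The arm moves only by the tool move_arm, never from a script. Its arguments are lists of equal length, an entry for each row: "jaw": the closure in counts, from 0 (fully open) to 255 (shut); "dp": the shift along the tool's x, y, z in units of 800 mm (1.0 is 800 mm), a list of three; "rotation": the turn, a rotation vector about the tool's x, y, z in units of pi rad (1.0 is pi rad), a list of three. In form: {"jaw": [jaw, ...], "dp": [[dx, dy, dz], ...], "rotation": [[rx, ry, rz], ...]}. A call has 1 to 10 rows; each row shifts and turns the commanded pose from where the row before left it, along the tool's axes as they then stand; what a row does not reach is not made up. A row lasts 1/8 s, in which the tool goes at most 62.5 mm and 10.7 degrees, less where a joint would pass 70% of its speed; a pose out of reach is approached as far as the arm can. A call with a number of a shift or a turn outside -1 to 1 is refused whole. A call with a gripper value outside its range is refused whole. The fingers move at their own pace and stop on an object; "squeeze" is the grip in N (left out, the last holds). Time passes only in rows, so rows that do not move let the fingers close. It gives the time, the measured TCP pose, the force and the opening at its end, in the units of the state.
- bot.observe(): the state, without advancing time (a new reading comes with each control period).
- grab_frame(name): name is "side" or "top" or "wrist"; returns the picture (384x512x3 uint8, blue, green, red); there is no depth.
- calibration(name): a dict with "camera_matrix" (3x3 intrinsics, pixels), "dist" ([k1, k2, p1, p2, k3] as OpenCV has them; the pictures are not rectified), "T" (4x4, takes a point from camera to world coordinates). Camera axes: x right, y down, z forward; pixel columns grow to the right and rows downward; lengths in m; the calibration is good to about 2 mm. A picture is of the moment at which its call begins: read the wrist's pose just before it. calibration takes no time and is no camera call; for the wrist camera it gives the pose at the moment of the call.
- workorder.job_done(): hands the job in, once; it reports no verdict.
The state is a dict: "clock": time; "qpos": joint angles; "qd": joint speeds; "joint_efforts": joint torques, N m; "position": TCP position; "tool_rot": TCP orientation; "force": force on the tool from outside, world axes, zero at the start; "moment": the same for the moment, N m; "grip_width": finger opening in m.
Only numpy, scipy, OpenCV 4.12 (cv2) and the standard library are available. Lean on these libraries where they do the work, as an engineer would, in place of code of your own. Each camera call takes 0.05 s, during which the arm holds its last target. There are 200 camera calls.

### The job

Load every blue rack of orange-capped tubes onto the shaker platform, standing upright between the blue clamp bar and the rear fence with its long side running from bar to fence. Wind the clamp bar in with the orange ratchet lever until it is fully tight (turn clockwise, lift the lever off its serrations to swing it back, turn again) and set the timer, the small inner knob, to the orange mark without disturbing the speed ring around it. Only when the racks are clamped and the timer is set, push the green start plunger all the way down and let it spring back; leave everything else where it is.

Things in the scene. Friction and masses are not known exactly. Their poses are not given: they have to be found in the camera images.
- shaker: low bench shaker, fixed, white housing 300 (x) x 360 (y) x 70 mm with an aluminium platform whose rubber top lies 90 mm above the table; origin at the centre of its underside on the table, x to its rear (the fence side), y to its left seen from its control side. The platform reaches from x = -40 to 150 mm, y = -158 to 158 mm (inside two 22 mm high side rails)
- bay (a point): point on the rubber platform top where the middle rack belongs: shaker frame (75, 0, 90) mm. A rack clamped against the fence has its origin at x = 75 mm in the shaker's frame, anywhere along y that leaves it clear of its neighbours and the side rails (there is room for three racks at y = -95, 0 and 95 mm)
- fence: rear fence of the platform, fixed, 40 mm high above the platform; its rubber face looks to the shaker's -x and lies at x = 130 mm in the shaker's frame
- clamp_bar: blue clamp bar, 316 mm long in y, its top 36 mm above the platform, with a row of nine black rubber-faced pressure pads on its +x face (each 31 mm long in y, 33 mm apart, each on its own spring of 0.9 N/mm with up to 8 mm of give). The free pads' faces lie 15 mm ahead of this origin: at x = -6 mm + (travel of clamp_drive) in the shaker's frame. The bar moves along +x towards the fence and can only be driven by the lever
- clamp_drive (a joint): travel (m) of the drive that carries the clamp bar: 0 fully open (136 mm between rubber faces), about 0.0305 at the end stop = fully tight; the 110 mm long racks are first gripped at about 0.026. An eccentric pin (16 mm throw) under the lever's spindle drives it: after t rad of clockwise turning it has travelled 0.016 x (cos 0.3 - cos(0.3 + t)), with the end stop at t = 2.55; it holds by friction (no springing back). Starts at 0
- lever_hub (a point): fixed point on the vertical axis of the ratchet lever, at the height of the lever's handle when it is engaged (151 mm above the table): shaker frame (-58, 0, 151) mm
- lever_grip (a point): point in the middle of the orange lever's handle, 80 mm from the axis, moves with the lever; the handle is a bar 16 mm wide and 18 mm high running out radially from the hub (radius 28 mm) to a radius of 105 mm, nothing beneath it for 55 mm. Local x points from here to the hub
- lever_swing (a joint): angle (rad) of the lever: 0 when it points along the shaker's -x, growing clockwise seen from above (the tightening way, towards the shaker's +y side); stops at -0.6 and 0.6. Engaged, it turns the spindle both ways (clockwise tightens; about 0.35 to 0.5 N m, that is 4 to 6 N at the grip point; a hard stop at the end); lifted, it swings freely without the spindle
- lever_lift (a joint): how far the lever is lifted (m), 0 to 0.014, against a spring of 3 to 6 N that pushes it down again; the serrations (16 per turn, 0.39 rad apart, about 0.07 rad of play) are free of one another above 0.007. Set down tooth on tooth it stays about 7 mm high and drops in as it is turned a little further
- timer (a joint): angle (rad) of the inner knob (timer), growing clockwise seen from above; at 0 its white line points to the shaker's +x; the orange mark is at 1.70. Turns from 0 to 3.4, stays where it is left (0.03 N m)
- timer_grip (a point): point on the axis of the inner knob, in its grip: a vertical bar 42 mm long, 13 mm wide and 30 mm high, running along local x (its white line on the top points along +x); this point is 11 mm below the bar's top, 25 mm above the top of the speed ring and 20 mm above the knob's own disc of radius 21 mm. In the shaker's frame (-104, 132, 128) mm
- speed_mark (a point): yellow mark on the rim of the black speed ring (radius 34 mm, 13 mm high, coaxial with the timer knob and below it), 31 mm from the axis; must stay where it is
- start (a joint): how far the green start plunger is pressed (m): 0 out, 0.012 fully down; spring 3 N at the top to 8 N at the bottom
- start_top (a point): centre of the top face of the green mushroom head (radius 20 mm) of the start plunger, moves with it; out, it is 120 mm above the table: shaker frame (-104, -132, 120) mm. Pushed straight down
- rack_a: blue tube rack, 110 (x) x 60 (y) mm, with ten orange-capped tubes (cap tops at 94 mm) and a carrying handle: a bar along x over the middle of the rack, 12 mm thick (y), 20 mm high, its centre 126 mm and its top 136 mm above the origin. Origin at the centre of the underside; 0.27 to 0.45 kg. May be absent (None)
- rack_b: the same as rack_a; may be absent (None)
- rack_c: the same as rack_a; may be absent (None)
- green_rack: empty green rack of the same size and handle, a bystander: leave it where it is
- scanner: barcode scanner, black and grey, 75 x 60 x 95 mm, a bystander; origin at the centre of its underside
- reagent: reagent bottle, 68 mm across, 160 mm tall, a bystander; origin at the centre of its underside
- jar: white-lidded specimen jar, 72 mm across, 85 mm tall, a bystander; origin at the centre of its underside
There are look-alikes about, which are no part of the job. What is shaped like the rack_b but pink or red is not meant.

How it is judged:
By the outcome, as a careful person would: the job done as asked, in the order asked, and still so for the second after the job is handed in, with the robot touching nothing.
Of rack_a, rack_b, rack_c only 2 to 3 are there at a start; the rules pass over those that are not, and their reading is None.
At some moment in a run one of rack_a, rack_b, rack_c may be knocked a few centimetres aside while the robot is not near it.
It also fails if it takes over 210 s, if anything falls off the work surface, if the arm or the gripper's body presses on something with over 40 N, if the wrist force passes 120 N, or if a joint passes its speed limit or range.

## Working session

There is one attempt and no reset: what is moved stays moved. The work goes in short steps, Python scripts to look and compute and a tool call to move; the robot and the scene stay as the last step left them, time stands still between calls to the robot, and variables do not carry over. Pictures are saved under pics/ and viewed, about 12 in all and at most 16, crops included, and the job is handed in when it is done.

Besides the shell and the picture viewer there is one more tool, called by a JSON object that holds its "method" and its "body", one argument or row to a line. move_arm: Moves the arm, as the interface text tells. Shifts and turns lie within -1 to 1; 1 stands for 800 mm of shift or pi rad of turn. Its arguments: {"type":"object","properties":{"jaw":{"type":"array","items":{"type":"number"}},"dp":{"type":"array","items":{"type":"array","items":{"type":"number","minimum":-1,"maximum":1}}},"rotation":{"type":"array","items":{"type":"array","items":{"type":"number","minimum":-1,"maximum":1}}},"squeeze":{"type":"number"}},"required":["jaw","dp","rotation"]}

```bash
ls; mkdir -p pics
python3 - <<'E'
from workcell import bot, grab_frame, calibration
import cv2,numpy as np
s=bot.observe(); print(s)
for n in("top","side"):
    cv2.imwrite(f"pics/{n}0.png",grab_frame(n)); c=calibration(n); print(n,c["camera_matrix"],c["dist"],c["T"])
E
```

```text
pics
{'clock': 0.0, 'qpos': array([ 1.2228037 ,  0.52201097, -0.03631728,  1.59994393,  0.0211702 ,
        1.0211054 , -0.1127988 ]), 'qd': array([-0.00020309,  0.00050244,  0.00106173, -0.00069564,  0.0011735 ,
       -0.0008123 ,  0.00093021]), 'joint_efforts': array([ 1.57952130e-03, -9.27113342e+01,  1.98108561e+00, -3.69935560e+01,
        1.79339165e-02,  8.21678579e-03, -6.06264121e-05]), 'position': array([ 0.1712807 , -0.60075203,  0.23075068]), 'tool_rot': array([-3.14051013e+00,  5.57013361e-05,  2.77758367e-01]), 'force': array([-0.11167298, -0.08538833, -0.00063865]), 'moment': array([-0.04579528,  0.06599067,  0.00351739]), 'grip_width': 0.08543137566355967}
top [[393.67986579   0.         256.43175737]
 [  0.         393.67986579 191.49747323]
 [  0.           0.           1.        ]] [-0.08901731  0.          0.          0.          0.        ] [[ 0.00998528 -0.99118521  0.13210669  0.34826276]
 [-0.99990838 -0.00868991  0.01037839 -0.04536644]
 [-0.00913891 -0.13219822 -0.99118117  1.41604727]
 [ 0.          0.          0.          1.        ]]
side [[377.75292022   0.         248.93600975]
 [  0.         377.75292022 188.98954352]
 [  0.           0.           1.        ]] [-0.11559205  0.          0.          0.          0.        ] [[-0.98378819 -0.10874748  0.14260005  0.36653872]
 [-0.17924348  0.57095969 -0.80117215  0.91617813]
 [ 0.00570657 -0.81374383 -0.58119568  0.82741286]
 [ 0.          0.          0.          1.        ]]
```

View pics/top0.png

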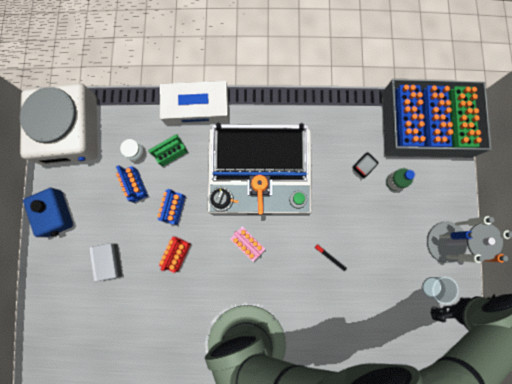

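View pics/side0.png

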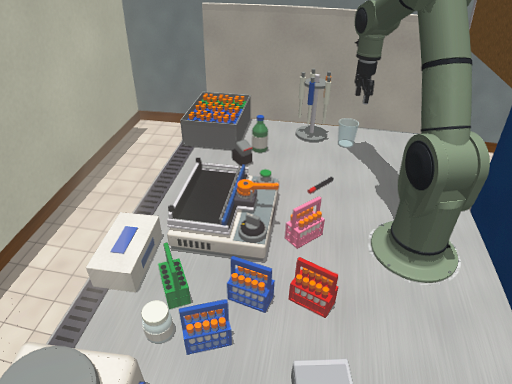

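The top view shows two blue racks at about (131,183) and (172,207). Possible mix-ups are the red rack (175,254), pink (248,243), green (168,150) and the boxed tube trays (412–441,113). The shaker is at (260,170), with its lever at (260,185), timer at (221,198) and plunger at (299,198).

```bash
cat > h.py <<'E'
from workcell import bot, grab_frame, calibration, workorder
import cv2,numpy as np
from scipy.spatial.transform import Rotation as R
def ray(c,px,z):
    "pixels onto plane height z"
    p=cv2.undistortPoints(np.float64(px).reshape(-1,1,2),c["camera_matrix"],np.float64(c["dist"])).reshape(-1,2)
    d=np.c_[p,np.ones(len(p))]@c["T"][:3,:3].T; o=c["T"][:3,3]
    return (o+d*((z-o[2])/d[:,2])[:,None])
def proj(c,P):
    T=np.linalg.inv(c["T"]); rv=cv2.Rodrigues(T[:3,:3])[0]
    return cv2.projectPoints(np.float64(P).reshape(-1,1,3),rv,T[:3,3],c["camera_matrix"],np.float64(c["dist"]))[0].reshape(-1,2)
E
python3 - <<'E'
from h import *
im=cv2.imread("pics/top0.png"); 
a=cv2.resize(im[155:225,110:190],None,fx=6,fy=6,interpolation=cv2.INTER_CUBIC)
b=cv2.resize(im[118:220,204:316],None,fx=5,fy=5,interpolation=cv2.INTER_CUBIC)
o=np.zeros((600,800,3),np.uint8); 
cv2.imwrite("pics/c1.png",a);cv2.imwrite("pics/c2.png",b)
E
```

```text
(no output)
```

View pics/c1.png

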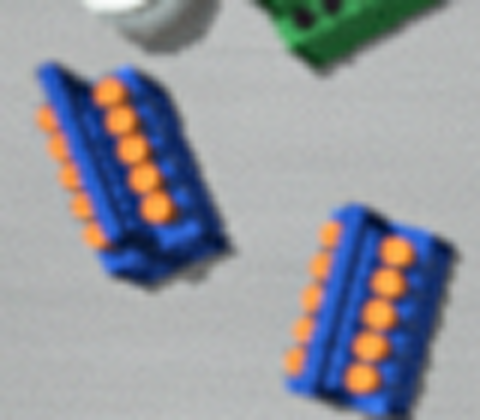

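View pics/c2.png

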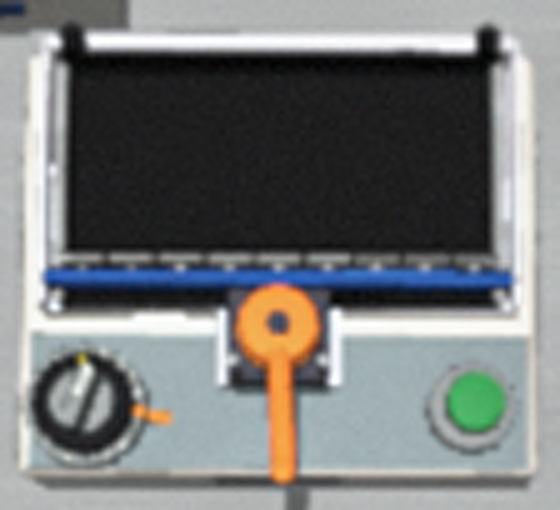

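Run:
```python
from h import *
c=calibration("top")
P=lambda pts,s,o:np.array(pts)/s+np.array(o)-0.5+0.5/s
rk=P([(48,68),(118,245),(350,208),(303,388)],6,(110,155))
print("handles",ray(c,rk,.136).round(4))
q=ray(c,rk,.136)
for i in(0,2): d=q[i]-q[i+1]; print(np.linalg.norm(d),np.arctan2(d[1],d[0]),(q[i]+q[i+1])/2)
s=P([(279,322),(475,402),(84,400),(283,478)],5,(204,118))
for p,z,n in zip(s,(.16,.12,.139,.16),("hub","start","timer","levertip")): print(n,ray(c,[p],z).round(4))
# start(-104,-132), timer(-104,132)
im=cv2.imread("pics/top0.png").astype(int)
g=(im[...,1]>120)&(im[...,2]<90)&(im[...,0]<110)
ys,xs=np.nonzero(g[185:212,285:312]); print("green",xs.mean()+285,ys.mean()+185,ray(c,[(xs.mean()+285,ys.mean()+185)],.12))
o=(im[...,2]>200)&(im[...,1]>90)&(im[...,1]<190)&(im[...,0]<90)
ys,xs=np.nonzero(o[170:192,245:275]); print("hub mask",xs.mean()+245,ys.mean()+170)
# rack caps
n,l,st,ce=cv2.connectedComponentsWithStats(o[155:225,110:190].astype(np.uint8))
print(np.c_[ce[1:]+[110,155],st[1:,4]].round(1))
# fit: blue bar
b=(im[...,0]>130)&(im[...,2]<70)
ys,xs=np.nonzero(b[165:185,204:316]); print(np.polyfit(xs+204,ys+165,1), (xs+204).min(),(xs+204).max())
```

```text
handles [[0.6015 0.4354 0.136 ]
 [0.5021 0.3898 0.136 ]
 [0.5238 0.2606 0.136 ]
 [0.4244 0.2828 0.136 ]]
0.10938777084618317 0.4300122694364026 [0.55177   0.4126135 0.136    ]
0.1018522415651556 -0.21908347744887907 [0.47408952 0.27170599 0.136     ]
hub [[ 0.5467 -0.0415  0.16  ]]
start [[ 0.5005 -0.1718  0.12  ]]
timer [[0.4973 0.0857 0.139 ]]
levertip [[ 0.4458 -0.045   0.16  ]]
green 298.5940594059406 198.02970297029702 [[ 0.50038742 -0.17175269  0.12      ]]
hub mask 259.0639534883721 182.68023255813952
[[127.6 170.1  11. ]
 [117.5 175.    4. ]
 [129.7 174.5  14. ]
 [119.4 179.6   5. ]
 [133.6 184.2  47. ]
 [121.2 184.    4. ]
 [123.4 189.2   5. ]
 [125.3 194.    3. ]
 [164.5 193.5   4. ]
 [175.4 196.7  14. ]
 [163.  199.    3. ]
 [174.1 201.5  15. ]
 [161.5 204.    4. ]
 [172.5 207.   16. ]
 [160.  209.5   2. ]
 [171.1 212.3  16. ]
 [158.7 214.7   3. ]
 [169.7 217.5  14. ]]
[7.07129348e-03 1.71156708e+02] 213 305
```

{"method": "move_arm", "body": {
  "jaw": [0,0,0,0,0,0,0,0,0,0],
  "dp": [
    [0.05,-0.05,-0.015],
    [0.05,-0.05,-0.015],
    [0.05,-0.05,-0.015],
    [0.05,-0.05,-0.015],
    [0.05,-0.05,-0.015],
    [0.05,-0.05,-0.015],
    [0.05,-0.05,-0.015],
    [0.05,-0.05,-0.015],
    [0.05,-0.05,-0.015],
    [0.05,-0.05,-0.015]
  ],
  "rotation": [
    [0,0,0],
    [0,0,0],
    [0,0,0],
    [0,0,0],
    [0,0,0],
    [0,0,0],
    [0,0,0],
    [0,0,0],
    [0,0,0],
    [0,0,0]
  ]
}}

```text
clock: 1.35
position: [0.4468, -0.105, 0.3517]
tool_rot: [3.141, 0.0, 0.278]
force: [0.0, -1.1, 0.4]
grip_width: 0.0854
```

{"method": "move_arm", "body": {
  "jaw": [0,0,0,0],
  "dp": [
    [0,0,0],
    [0,0,0],
    [0.0,-0.07,0],
    [0,0,0]
  ],
  "rotation": [
    [0,0,0.044],
    [0,0,0.044],
    [0,0,0],
    [0,0,0]
  ]
}}

```text
clock: 1.85
position: [0.4462, -0.0474, 0.3514]
tool_rot: [-3.141, -0.0, 0.006]
force: [0.1, -0.5, -1.0]
grip_width: 0.0856
```

Run:
```python
from h import *
s=bot.observe();c=calibration("wrist");im=grab_frame("wrist");cv2.imwrite("pics/w1.png",im)
np.savez("w1.npz",K=c["camera_matrix"],d=c["dist"],T=c["T"])
print(s["position"],s["tool_rot"],s["qpos"],c["T"],c["camera_matrix"],c["dist"])
```

```text
[ 0.44617906 -0.04744596  0.35135723] [-3.14085579e+00 -7.27592728e-05  5.96281227e-03] [ 0.32807222  0.12956153 -0.39338629  1.85328891  0.05304233  1.16893298
 -1.64793411] [[ 6.08274403e-03 -9.58129035e-01 -2.86272167e-01  5.20141012e-01]
 [-9.99980983e-01 -6.11928783e-03 -7.66965998e-04 -4.72955111e-02]
 [-1.01692939e-03  2.86271388e-01 -9.58148036e-01  4.94074334e-01]
 [ 0.00000000e+00  0.00000000e+00  0.00000000e+00  1.00000000e+00]] [[308.3718567    0.         254.68339692]
 [  0.         308.3718567  188.11961886]
 [  0.           0.           1.        ]] [-0.07001882  0.          0.          0.          0.        ]
```

View pics/w1.png

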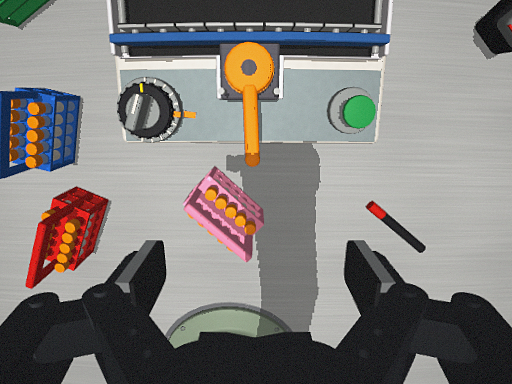

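The wrist view shows the hub at (249,68), plunger at (359,111), timer at about (147,108), lever end at (252,160), pink rack at (225,215) and one blue rack at the left edge.

Run:
```python
from h import *
z=np.load("w1.npz");c=dict(camera_matrix=z["K"],dist=z["d"],T=z["T"]);im=cv2.imread("pics/w1.png");i=im.astype(int)
def cen(m,x0,y0,x1,y1):
    ys,xs=np.nonzero(m[y0:y1,x0:x1]);return np.array([xs.mean()+x0,ys.mean()+y0]),len(xs)
g=(i[...,1]>110)&(i[...,2]<90)&(i[...,0]<110)
p,n=cen(g,325,80,385,135);print("start",p,n,ray(c,[p],.12))
hsv=cv2.cvtColor(im,cv2.COLOR_BGR2HSV)
o=(hsv[...,0]<22)&(hsv[...,0]>8)&(hsv[...,1]>150)&(hsv[...,2]>120)
p,n=cen(o,215,35,285,90);print("hub",p,n,ray(c,[p],.16))
p,n=cen(o,235,110,270,150);print("lever mid",p,n,ray(c,[p],.16))
b=(hsv[...,0]>105)&(hsv[...,0]<125)&(hsv[...,1]>150)&(hsv[...,2]>90)
ys,xs=np.nonzero(b[25:55,105:395]);k=np.polyfit(xs,ys,1);
q=ray(c,[[110,np.polyval(k,5)+25],[388,np.polyval(k,283)+25]],.126);print("bar",q,np.arctan2(*(q[0]-q[1])[:2]))
p,n=cen(o,178,104,205,122);print("orangemark",p,n,ray(c,[p],.07))
cv2.imwrite("pics/w1t.png",cv2.resize(im[70:150,105:205],None,fx=6,fy=6,interpolation=cv2.INTER_CUBIC))
```

```text
start [359.27586207 111.46059113] 812 [[ 0.50455703 -0.17170891  0.12      ]]
hub [248.86745629  66.78398195] 1773 [[ 0.54969705 -0.04083251  0.16      ]]
lever mid [250.97508897 129.50355872] 562 [[ 0.48591319 -0.0431867   0.16      ]]
bar [[ 0.58664058  0.11559712  0.126     ]
 [ 0.58763971 -0.19543889  0.126     ]] -0.003212268754875407
orangemark [187.24096386 114.1686747 ] 83 [[0.49697415 0.04397842 0.07      ]]
```

View pics/w1t.png

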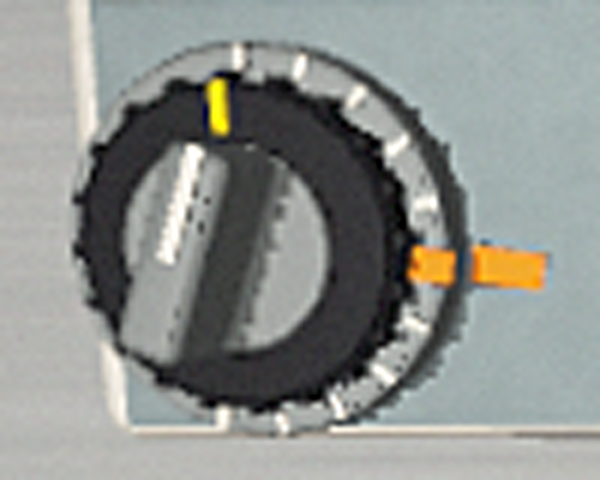

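{"method": "move_arm", "body": {
  "jaw": [0,0,0,0,0,0,0,0,0,0],
  "dp": [
    [0.008,-0.057,0.009],
    [0.008,-0.057,0.009],
    [0.008,-0.057,0.009],
    [0.008,-0.057,0.009],
    [0.008,-0.057,0.009],
    [0.008,-0.057,0.009],
    [0.008,-0.057,0.009],
    [0,0,0],
    [0,0,0],
    [0,0,0]
  ],
  "rotation": [
    [0,0,0],
    [0,0,0],
    [0,0,0],
    [0,0,0],
    [0,0,0],
    [0,0,0],
    [0,0,0],
    [0,0,0.036],
    [0,0,0.036],
    [0,0,0]
  ]
}}

```text
clock: 3.15
position: [0.491, 0.268, 0.3008]
tool_rot: [3.14, -0.001, -0.225]
force: [-1.3, 0.0, 0.4]
grip_width: 0.0852
```

Run:
```python
from h import *
s=bot.observe();c=calibration("wrist");im=grab_frame("wrist");cv2.imwrite("pics/w2.png",im)
np.savez("w2.npz",K=c["camera_matrix"],d=c["dist"],T=c["T"])
print(s["position"],s["tool_rot"],s["qpos"])
```

```text
[0.49101136 0.26804065 0.30083975] [ 3.14015967e+00 -1.14543076e-03 -2.24770081e-01] [-0.36695933  0.3627047  -0.32064608  1.67727219  0.12641984  1.12216975
 -2.5187035 ]
```

View pics/w2.png

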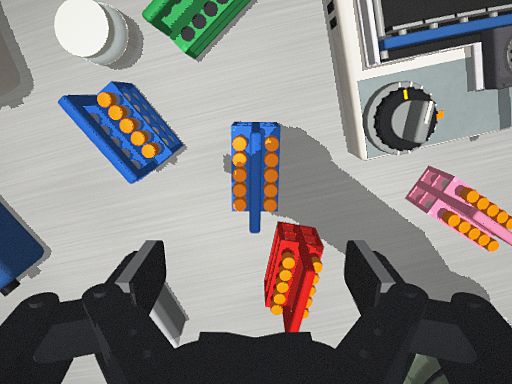

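The wrist view shows the near rack centred at about (255,175) and aligned with the tool, and the second blue rack at (120,130). Joint 7 is at its limit, so I'll flip the tool by half a turn.

Run:
```python
from h import *
z=np.load("w2.npz");c=dict(camera_matrix=z["K"],dist=z["d"],T=z["T"]);im=cv2.imread("pics/w2.png")
hsv=cv2.cvtColor(im,cv2.COLOR_BGR2HSV)
o=((hsv[...,0]<22)&(hsv[...,0]>8)&(hsv[...,1]>150)&(hsv[...,2]>120)).astype(np.uint8)
def caps(x0,y0,x1,y1):
    n,l,st,ce=cv2.connectedComponentsWithStats(cv2.erode(o[y0:y1,x0:x1],np.ones((3,3))));
    return ce[1:][st[1:,4]>8]+[x0,y0],st[1:,4]
p,a=caps(228,130,283,215);print(a);q=ray(c,p,.094);print(q.round(3)[:,:2]);
r,a=cv2.minAreaRect(np.float32(q[:,:2]*1000))[:2],0;print("rack2",cv2.minAreaRect(np.float32(q[:,:2]*1000)))
p,a=caps(90,85,165,162);print(a);q=ray(c,p,.094);print(q.round(3)[:,:2]);k=np.polyfit(q[:,0],q[:,1],1);print(np.arctan(k[0]))
h=ray(c,[(64,98),(135,178)],.136);print("r1 handle",h,np.linalg.norm(h[0]-h[1]),h.mean(0),np.arctan2(*(h[0]-h[1])[1::-1]))
h=ray(c,[(255,231),(256,131)],.136);print("r2 handle",h)
```

```text
[543  76   1   2 400]
[[0.473 0.253]
 [0.516 0.28 ]
 [0.471 0.291]]
rack2 ((485.3924865722656, 280.50714111328125), (50.42498016357422, 33.04353332519531), 32.100685119628906)
[124   3 117   1 101   1 118  97]
[[0.6   0.415]
 [0.583 0.407]
 [0.567 0.4  ]
 [0.55  0.391]
 [0.533 0.384]]
0.4327952112857493
r1 handle [[0.60640903 0.43502297 0.136     ]
 [0.51221684 0.39098489 0.136     ]] 0.10397847248142511 [0.55931294 0.41300393 0.136     ] 0.43733940990845904
r2 handle [[0.42617681 0.28242522 0.136     ]
 [0.53083589 0.25752248 0.136     ]]
```

{"method": "move_arm", "body": {
  "jaw": [0,0,0,0,0,0,0,0,0,0],
  "dp": [
    [0,0,0],
    [0,0,0],
    [0,0,0],
    [0,0,0],
    [0,0,0],
    [0,0,0],
    [0,0,0],
    [0,0,0],
    [0,0,0],
    [0,0,0]
  ],
  "rotation": [
    [0,0,-0.055],
    [0,0,-0.055],
    [0,0,-0.055],
    [0,0,-0.055],
    [0,0,-0.055],
    [0,0,-0.055],
    [0,0,-0.055],
    [0,0,-0.055],
    [0,0,-0.055],
    [0,0,-0.055]
  ]
}}

```text
clock: 4.45
position: [0.4908, 0.2684, 0.3012]
tool_rot: [3.141, -0.001, 1.51]
force: [-0.9, 0.0, -0.5]
grip_width: 0.0854
```

{"method": "move_arm", "body": {
  "jaw": [0,0,0,0,0,0,0,0,0,0],
  "dp": [
    [0,0,0],
    [0,0,0],
    [0,0,0],
    [0,0,0],
    [0,0,0],
    [0,0,0],
    [0,0,0],
    [0,0,0],
    [0,0,0],
    [0,0,0]
  ],
  "rotation": [
    [0,0,-0.055],
    [0,0,-0.055],
    [0,0,-0.055],
    [0,0,-0.055],
    [0,0,-0.055],
    [0,0,-0.055],
    [0,0,-0.055],
    [0,0,-0.055],
    [0,0,-0.01],
    [0,0,0]
  ]
}}

```text
clock: 5.7
position: [0.4909, 0.2683, 0.3012]
tool_rot: [3.141, 0.0, 2.914]
force: [-0.4, 0.7, -0.0]
grip_width: 0.0854
```

{"method": "move_arm", "body": {
  "jaw": [0,0,0,0,0,0,0,255,255,255],
  "dp": [
    [0.019,0,0],
    [0,0,0.05],
    [0,0,0.05],
    [0,0,0.05],
    [0,0,0.05],
    [0,0,0.03],
    [0,0,0.0125],
    [0,0,0],
    [0,0,0],
    [0,0,0]
  ],
  "rotation": [
    [0,0,0],
    [0,0,0],
    [0,0,0],
    [0,0,0],
    [0,0,0],
    [0,0,0],
    [0,0,0],
    [0,0,0],
    [0,0,0],
    [0,0,0]
  ],
  "squeeze": 60
}}

```text
clock: 6.95
position: [0.4762, 0.2721, 0.1077]
tool_rot: [3.141, 0.001, 2.916]
force: [0.2, 0.1, -0.1]
grip_width: 0.0322
```

{"method": "move_arm", "body": {
  "jaw": [255,255,255,255,255],
  "dp": [
    [0,0,0],
    [0,0,0],
    [0,0,0],
    [0,0,0],
    [0,0,-0.01]
  ],
  "rotation": [
    [0,0,0],
    [0,0,0],
    [0,0,0],
    [0,0,0],
    [0,0,0]
  ]
}}

```text
clock: 7.58
position: [0.4756, 0.2717, 0.1149]
tool_rot: [-3.141, -0.001, 2.917]
force: [0.2, -0.0, -3.6]
grip_width: 0.011
```

{"method": "move_arm", "body": {
  "jaw": [255,255,255,255,255,255,255],
  "dp": [
    [0,0,-0.058],
    [0,0,-0.058],
    [0,0,-0.058],
    [0,0,-0.058],
    [0,0,0],
    [0,0,0],
    [0,0,0]
  ],
  "rotation": [
    [0,0,0],
    [0,0,0],
    [0,0,0],
    [0,0,0],
    [0,0,-0.0365],
    [0,0,-0.0365],
    [0,0,0]
  ]
}}

```text
clock: 8.45
position: [0.4757, 0.2718, 0.3007]
tool_rot: [3.141, -0.0, -3.138]
force: [0.2, -0.5, -3.8]
grip_width: 0.0108
```

{"method": "move_arm", "body": {
  "jaw": [255,255,255,255,255,255,255,255,255,255],
  "dp": [
    [-0.0315,-0.058,0],
    [-0.0315,-0.058,0],
    [-0.0315,-0.058,0],
    [-0.0315,-0.058,0],
    [-0.0315,-0.058,0],
    [-0.0315,-0.058,0],
    [-0.0315,-0.058,0],
    [-0.0315,-0.058,0],
    [0,0,0],
    [0,0,0]
  ],
  "rotation": [
    [0,0,0],
    [0,0,0],
    [0,0,0],
    [0,0,0],
    [0,0,0],
    [0,0,0],
    [0,0,0],
    [0,0,0],
    [0,0,0],
    [0,0,0]
  ]
}}

```text
clock: 9.7
position: [0.6789, -0.0978, 0.3003]
tool_rot: [3.141, -0.001, -3.139]
force: [0.2, 1.4, -3.8]
grip_width: 0.0111
```

Run:
```python
from h import *
s=bot.observe();print(s["position"],s["tool_rot"],s["qpos"],s["force"])
t=grab_frame("side");cv2.imwrite("pics/s1.png",cv2.resize(t[120:290,120:320],None,fx=4,fy=3.5))
im=grab_frame("wrist");cv2.imwrite("pics/w3.png",im)
```

```text
[ 0.67887561 -0.09782828  0.30030588] [ 3.14076563e+00 -5.97894345e-04 -3.13881481e+00] [ 0.57668065  0.72068716 -0.95591822  1.30045643  0.57734934  1.40411617
  1.22599064] [ 0.21923552  1.43158328 -3.75859824]
```

View pics/w3.png

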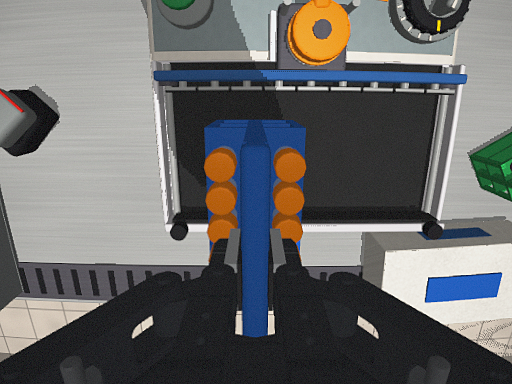

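Run:
```python
from h import *
c=calibration("wrist")
print(ray(c,[(220,165),(289,165),(220,199),(288,199),(220,231)],.287).round(4))
print("rack end top (lower body?)",ray(c,[(205,128),(305,128)],.27).round(4))
print("bar ends mid",ray(c,[(153,75),(467,77)],.126).round(4), "hub",ray(c,[(320,29)],.16).round(4))
print("fence inner top",ray(c,[(185,211),(425,211)],.13).round(4),"fence outer top",ray(c,[(185,231),(425,231)],.13).round(4))
```

```text
[[ 0.6414 -0.1155  0.287 ]
 [ 0.6412 -0.0797  0.287 ]
 [ 0.66   -0.116   0.287 ]
 [ 0.6598 -0.0796  0.287 ]
 [ 0.6787 -0.1166  0.287 ]]
rack end top (lower body?) [[ 0.6241 -0.1253  0.27  ]
 [ 0.6238 -0.0696  0.27  ]]
bar ends mid [[ 0.5862 -0.1978  0.126 ]
 [ 0.5835  0.1173  0.126 ]] hub [[ 0.5507 -0.0425  0.16  ]]
fence inner top [[ 0.7271 -0.173   0.13  ]
 [ 0.7264  0.0922  0.13  ]] fence outer top [[ 0.7509 -0.1745  0.13  ]
 [ 0.7507  0.0965  0.13  ]]
```

{"method": "move_arm", "body": {
  "jaw": [255,255,255,255,255,255,255],
  "dp": [
    [0.006,0,0],
    [0,0,0.05],
    [0,0,0.05],
    [0,0,0.02],
    [0,0,0.006],
    [0,0,0.002],
    [0,0,0]
  ],
  "rotation": [
    [0,0,0],
    [0,0,0],
    [0,0,0],
    [0,0,0],
    [0,0,0],
    [0,0,0],
    [0,0,0]
  ]
}}

```text
clock: 10.68
position: [0.6747, -0.0982, 0.1992]
tool_rot: [-3.141, 0.001, -3.137]
force: [0.5, 0.5, -4.3]
grip_width: 0.0111
```

{"method": "move_arm", "body": {
  "jaw": [255,255,255],
  "dp": [
    [0,0,0.001],
    [0,0,0.001],
    [0,0,0]
  ],
  "rotation": [
    [0,0,0],
    [0,0,0],
    [0,0,0]
  ]
}}

```text
clock: 11.05
position: [0.6746, -0.0985, 0.1974]
tool_rot: [-3.141, 0.001, -3.137]
force: [-2.8, -1.4, 5.3]
grip_width: 0.0111
```

{"method": "move_arm", "body": {
  "jaw": [0,0,0,0,0,0,0],
  "dp": [
    [0,0,0],
    [0,0,0],
    [0,0,0],
    [0,0,-0.008],
    [0,0,-0.04],
    [0,0,-0.04],
    [0,0,-0.04]
  ],
  "rotation": [
    [0,0,0],
    [0,0,0],
    [0,0,0],
    [0,0,0],
    [0,0,0],
    [0,0,0],
    [0,0,0]
  ]
}}

```text
clock: 11.92
position: [0.6743, -0.0983, 0.3004]
tool_rot: [3.141, 0.0, -3.137]
force: [-0.2, -0.2, -0.1]
grip_width: 0.0852
```

{"method": "move_arm", "body": {
  "jaw": [0,0,0,0,0,0,0,0,0,0],
  "dp": [
    [0.0143,0.064,0],
    [0.0143,0.064,0],
    [0.0143,0.064,0],
    [0.0143,0.064,0],
    [0.0143,0.064,0],
    [0.0143,0.064,0],
    [0.0143,0.064,0],
    [0.0143,0.064,0],
    [0.0143,0.064,0],
    [0.0143,0.064,0]
  ],
  "rotation": [
    [0,0,0],
    [0,0,0],
    [0,0,0],
    [0,0,0],
    [0,0,0],
    [0,0,0],
    [0,0,0],
    [0,0,0],
    [0,0,0],
    [0,0,0]
  ]
}}

```text
clock: 13.18
position: [0.5572, 0.4147, 0.2994]
tool_rot: [3.141, 0.0, -3.137]
force: [-0.2, 0.6, 0.7]
grip_width: 0.0856
```

{"method": "move_arm", "body": {
  "jaw": [0,0,0,0],
  "dp": [
    [0,0,0],
    [0,0,0],
    [0,0,0],
    [0,0,0]
  ],
  "rotation": [
    [0,0,-0.046],
    [0,0,-0.046],
    [0,0,-0.046],
    [0,0,0]
  ]
}}

```text
clock: 13.68
position: [0.5577, 0.4131, 0.2991]
tool_rot: [3.141, -0.0, -2.704]
force: [0.1, 0.6, -1.6]
grip_width: 0.0852
```

Run:
```python
from h import *
s=bot.observe();c=calibration("wrist");print(s["position"],s["tool_rot"],s["qpos"])
im=grab_frame("wrist");t=grab_frame("top")
print("expected handle px",proj(c,[(.558+.05*np.cos(.435)*k,.413+.05*np.sin(.435)*k,.136) for k in(-1,0,1)]))
cv2.imwrite("pics/m1.png",np.hstack([im,cv2.resize(t[115:225,105:320],None,fx=2,fy=2)[:384,:288]]) if 0 else im)
cv2.imwrite("pics/t1.png",t)
```

```text
[0.5576558  0.41311289 0.2991131 ] [ 3.14107766e+00 -1.08907837e-04 -2.70435614e+00] [-0.18077342  0.76474614 -1.03739097  1.27499831  0.64428218  1.44378358
  0.84759115]
expected handle px [[254.98754461 120.08469041]
 [254.85807903 170.05659981]
 [254.73901221 215.85437676]]
```

View pics/m1.png

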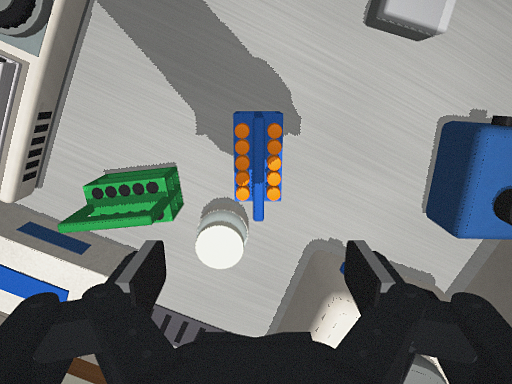

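The rack is centred in the wrist view, with its handle running from (258,118) to (258,218) as predicted. The jar, 85 mm tall at (222,245), stays below the fingers.

{"method": "move_arm", "body": {
  "jaw": [0,0,0,0,0,0,255,255,255,255],
  "dp": [
    [0,0.003,0.05],
    [0,0,0.05],
    [0,0,0.05],
    [0,0,0.05],
    [0,0,0.03],
    [0,0,0.01],
    [0,0,0],
    [0,0,0],
    [0,0,0],
    [0,0,0]
  ],
  "rotation": [
    [0,0,0],
    [0,0,0],
    [0,0,0],
    [0,0,0],
    [0,0,0],
    [0,0,0],
    [0,0,0],
    [0,0,0],
    [0,0,0],
    [0,0,0]
  ]
}}

```text
clock: 15.02
position: [0.5568, 0.4154, 0.1074]
tool_rot: [3.141, 0.001, -2.704]
force: [-1.0, 1.7, -0.3]
grip_width: 0.0122
```

{"method": "move_arm", "body": {
  "jaw": [255,255,255,255],
  "dp": [
    [0,0,0],
    [0,0,0],
    [0,0,0],
    [0,0,-0.01]
  ],
  "rotation": [
    [0,0,0],
    [0,0,0],
    [0,0,0],
    [0,0,0]
  ]
}}

```text
clock: 15.52
position: [0.5564, 0.4147, 0.1144]
tool_rot: [-3.141, -0.001, -2.704]
force: [0.2, 0.1, -3.4]
grip_width: 0.0107
```

{"method": "move_arm", "body": {
  "jaw": [255,255,255,255,255,255,255,255],
  "dp": [
    [0,0,-0.058],
    [0,0,-0.058],
    [0,0,-0.058],
    [0,0,-0.058],
    [0,0,0],
    [0,0,0],
    [0,0,0],
    [0,0,0]
  ],
  "rotation": [
    [0,0,0],
    [0,0,0],
    [0,0,0],
    [0,0,0],
    [0,0,0.046],
    [0,0,0.046],
    [0,0,0.046],
    [0,0,0]
  ]
}}

```text
clock: 16.52
position: [0.5565, 0.4151, 0.3007]
tool_rot: [-3.141, 0.0, -3.136]
force: [-0.2, 0.2, -3.2]
grip_width: 0.0114
```

{"method": "move_arm", "body": {
  "jaw": [255,255,255,255,255,255,255,255,255,255],
  "dp": [
    [-0.018,-0.062,0],
    [-0.018,-0.062,0],
    [-0.018,-0.062,0],
    [-0.018,-0.062,0],
    [-0.018,-0.062,0],
    [-0.018,-0.062,0],
    [-0.018,-0.062,0],
    [-0.018,-0.06,0],
    [0,0,0],
    [0,0,0]
  ],
  "rotation": [
    [0,0,0],
    [0,0,0],
    [0,0,0],
    [0,0,0],
    [0,0,0],
    [0,0,0],
    [0,0,0],
    [0,0,0],
    [0,0,0],
    [0,0,0]
  ]
}}

```text
clock: 17.77
position: [0.6733, 0.0209, 0.3004]
tool_rot: [3.141, -0.001, -3.134]
force: [0.3, 0.6, -3.5]
grip_width: 0.0108
```

Run:
```python
from h import *
s=bot.observe();c=calibration("wrist");print(s["position"],s["tool_rot"])
im=grab_frame("wrist");cv2.imwrite("pics/w4.png",im)
print("expected mid caps px if rack centred on tool",proj(c,[s["position"]+[dx,dy,-.013] for dx in(-.0375,-.019,0) for dy in(-.018,.018)]).round(0))
hsv=cv2.cvtColor(im,cv2.COLOR_BGR2HSV)
o=((hsv[...,0]<22)&(hsv[...,0]>8)&(hsv[...,1]>150)&(hsv[...,2]>120)).astype(np.uint8);o[:100]=0
n,l,st,ce=cv2.connectedComponentsWithStats(cv2.erode(o,np.ones((5,5))));print(np.c_[ce,st[:,4]][1:].round())
```

```text
[0.67328813 0.02092246 0.30040673] [ 3.14107964e+00 -5.36288541e-04 -3.13441262e+00]
expected mid caps px if rack centred on tool [[221. 165.]
 [290. 166.]
 [221. 199.]
 [289. 200.]
 [222. 232.]
 [288. 232.]]
[[ 137.  140.  173.]
 [ 221.  193. 1604.]
 [ 289.  194. 1535.]
 [ 139.  161.  167.]
 [ 144.  200.  524.]]
```

View pics/w4.png

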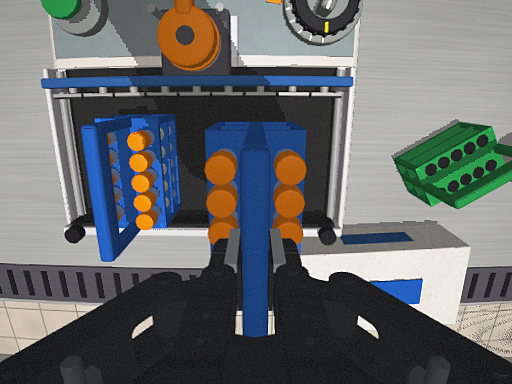

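{"method": "move_arm", "body": {
  "jaw": [255,255,255,255,255,255,255,255],
  "dp": [
    [0.002,0,0.05],
    [0,0,0.05],
    [0,0,0.02],
    [0,0,0.006],
    [0,0,0.0015],
    [0,0,0.001],
    [0,0,0.001],
    [0,0,0]
  ],
  "rotation": [
    [0,0,0],
    [0,0,0],
    [0,0,0],
    [0,0,0],
    [0,0,0],
    [0,0,0],
    [0,0,0],
    [0,0,0]
  ]
}}

```text
clock: 18.82
position: [0.6722, 0.0207, 0.1974]
tool_rot: [3.142, 0.001, -3.137]
force: [0.2, 0.6, -0.4]
grip_width: 0.0109
```

{"method": "move_arm", "body": {
  "jaw": [0,0,0,0,0,0,0],
  "dp": [
    [0,0,0],
    [0,0,0],
    [0,0,0],
    [0,0,-0.008],
    [0,0,-0.04],
    [0,0,-0.04],
    [0,0,-0.04]
  ],
  "rotation": [
    [0,0,0],
    [0,0,0],
    [0,0,0],
    [0,0,0],
    [0,0,0],
    [0,0,0],
    [0,0,0]
  ]
}}

```text
clock: 19.7
position: [0.6719, 0.0207, 0.3009]
tool_rot: [3.141, 0.0, -3.137]
force: [-0.0, -0.6, 0.2]
grip_width: 0.0854
```

{"method": "move_arm", "body": {
  "jaw": [0,0,0,0,0,0,0],
  "dp": [
    [0.051,-0.0155,0],
    [0.051,-0.0155,0],
    [0.051,-0.0155,0],
    [0.051,-0.0155,0],
    [0.051,-0.0155,0],
    [0,0,0],
    [0,0,0]
  ],
  "rotation": [
    [0,0,0],
    [0,0,0],
    [0,0,0],
    [0,0,0],
    [0,0,0],
    [0,0,0],
    [0,0,0]
  ]
}}

```text
clock: 20.58
position: [0.4688, -0.0424, 0.2998]
tool_rot: [-3.141, 0.001, -3.138]
force: [-0.2, 0.9, 0.6]
grip_width: 0.085
```

Run:
```python
from h import *
s=bot.observe();c=calibration("wrist");print(s["position"],s["tool_rot"],s["qpos"])
im=grab_frame("wrist");cv2.imwrite("pics/w5.png",im)
H=np.array([.549,-.0415]);print(proj(c,[[*H,.16],[H[0]-.08,H[1],.16],[H[0]-.105,H[1],.16]]))
```

```text
[ 0.46880626 -0.04238059  0.29984813] [-3.14125373e+00  1.04304730e-03 -3.13765731e+00] [ 0.86357075  0.36913231 -1.13897622  1.86432816  0.36912022  1.14269424
  1.16751259]
[[255.34883371 251.22318946]
 [255.74978254 175.30474548]
 [255.88652758 149.03689423]]
```

View pics/w5.png

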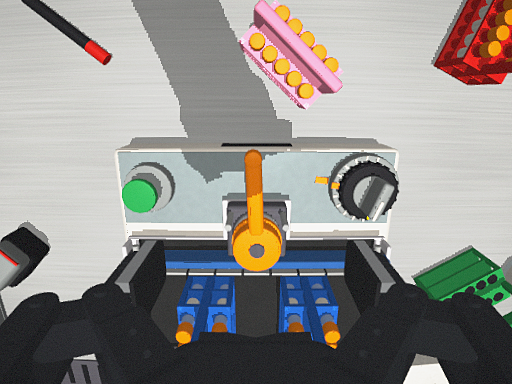

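The hub shows at (257,251) and the lever end at (254,150), both within 2 px of prediction. The plunger is at (140,195) and the timer at (370,195); both racks are at the bottom.

{"method": "move_arm", "body": {
  "jaw": [0,0,0,0,0,0,255,255,255,255],
  "dp": [
    [0,0,0.05],
    [0,0,0.05],
    [0,0,0.05],
    [0,0,0.04],
    [0,0,0.02],
    [0,0,0],
    [0,0,0],
    [0,0,0],
    [0,0,0],
    [0,0,0]
  ],
  "rotation": [
    [0,0,0],
    [0,0,0],
    [0,0,0],
    [0,0,0],
    [0,0,0],
    [0,0,0],
    [0,0,0],
    [0,0,0],
    [0,0,0],
    [0,0,0]
  ],
  "squeeze": 50
}}

```text
clock: 21.88
position: [0.4683, -0.0423, 0.1316]
tool_rot: [3.142, 0.0, -3.137]
force: [-3.1, 5.0, 1.3]
grip_width: 0.0151
```

{"method": "move_arm", "body": {
  "jaw": [255,255],
  "dp": [
    [0,0,0],
    [-0.0005,0.01,0]
  ],
  "rotation": [
    [0,0,0],
    [0,0,0.0318]
  ]
}}

```text
clock: 22.12
position: [0.4684, -0.0341, 0.1313]
tool_rot: [3.141, -0.0, 3.044]
force: [-2.6, 2.4, 3.5]
grip_width: 0.015
```

{"method": "move_arm", "body": {
  "jaw": [255,255,255,255,255],
  "dp": [
    [-0.0005,0.01,0],
    [-0.0005,0.01,0],
    [-0.0005,0.01,0],
    [-0.0005,0.01,0],
    [0,0,0]
  ],
  "rotation": [
    [0,0,0.0318],
    [0,0,0.0318],
    [0,0,0.0318],
    [0,0,0.0318],
    [0,0,0]
  ]
}}

```text
clock: 22.75
position: [0.4774, -0.0029, 0.1314]
tool_rot: [-3.141, -0.001, 2.646]
force: [-7.4, 3.6, 6.7]
grip_width: 0.0155
```

{"method": "move_arm", "body": {
  "jaw": [255,255,255],
  "dp": [
    [-0.0002,0.005,0],
    [-0.0002,0.004,0],
    [0,0,0]
  ],
  "rotation": [
    [0,0,0.016],
    [0,0,0.0127],
    [0,0,0]
  ]
}}

```text
clock: 23.12
position: [0.481, 0.0032, 0.1314]
tool_rot: [-3.141, -0.001, 2.557]
force: [-8.6, 6.6, 8.0]
grip_width: 0.0152
```

{"method": "move_arm", "body": {
  "jaw": [255,255,255],
  "dp": [
    [0,0,-0.007],
    [0,0,-0.007],
    [0,0,0]
  ],
  "rotation": [
    [0,0,0],
    [0,0,0],
    [0,0,0]
  ]
}}

```text
clock: 23.5
position: [0.4815, 0.0026, 0.1429]
tool_rot: [3.141, -0.0, 2.557]
force: [-2.1, 5.5, -5.8]
grip_width: 0.0155
```

{"method": "move_arm", "body": {
  "jaw": [255,255,255,255,255,255,255,255,255,255],
  "dp": [
    [-0.00066,-0.0115,0],
    [-0.00066,-0.0115,0],
    [-0.00066,-0.0115,0],
    [-0.00066,-0.0115,0],
    [-0.00066,-0.0115,0],
    [-0.00066,-0.0115,0],
    [-0.00066,-0.0115,0],
    [-0.00066,-0.0115,0],
    [-0.00066,-0.0115,0],
    [0,0,0]
  ],
  "rotation": [
    [0,0,-0.0366],
    [0,0,-0.0366],
    [0,0,-0.0366],
    [0,0,-0.0366],
    [0,0,-0.0366],
    [0,0,-0.0366],
    [0,0,-0.0366],
    [0,0,-0.0366],
    [0,0,-0.0366],
    [0,0,0]
  ]
}}

```text
clock: 24.75
position: [0.4772, -0.0767, 0.1428]
tool_rot: [3.141, 0.002, -2.691]
force: [4.5, 7.2, -6.6]
grip_width: 0.015
```

{"method": "move_arm", "body": {
  "jaw": [255,255,255,255,255,255],
  "dp": [
    [-0.0003,-0.0077,0],
    [-0.0003,-0.0077,0],
    [0,0,0],
    [0,0,0.007],
    [0,0,0.007],
    [0,0,0]
  ],
  "rotation": [
    [0,0,-0.0245],
    [0,0,-0.0245],
    [0,0,0],
    [0,0,0],
    [0,0,0],
    [0,0,0]
  ]
}}

```text
clock: 25.5
position: [0.4831, -0.0868, 0.1316]
tool_rot: [3.141, 0.002, -2.538]
force: [1.7, 7.8, -2.7]
grip_width: 0.0152
```

{"method": "move_arm", "body": {
  "jaw": [255,255,255,255],
  "dp": [
    [-0.0005,0.01,0],
    [-0.0005,0.01,0],
    [-0.0005,0.01,0],
    [0,0,0]
  ],
  "rotation": [
    [0,0,0.0318],
    [0,0,0.0318],
    [0,0,0.0318],
    [0,0,0]
  ]
}}

```text
clock: 26.0
position: [0.4725, -0.0658, 0.1318]
tool_rot: [-3.141, 0.001, -2.837]
force: [3.1, 3.9, -3.4]
grip_width: 0.015
```

Run:
```python
from h import *
s=bot.observe();print({k:np.round(s[k],3) for k in("position","force","moment","qpos")})
im=grab_frame("wrist");c=calibration("wrist");t=grab_frame("top");cv2.imwrite("pics/w6.png",im);cv2.imwrite("pics/t6.png",t)
ct=calibration("top")
for n in("top0","t1","t6"):
    i=cv2.cvtColor(cv2.imread(f"pics/{n}.png"),cv2.COLOR_BGR2HSV)[160:185,208:312]
    m=(i[...,0]>105)&(i[...,0]<125)&(i[...,1]>150)&(i[...,2]>80)
    m[:, 25:75]=0
    print(n,[ (m[:,x].nonzero()[0]+160).tolist() for x in (6,12,80,90,94)])
```

```text
{'position': array([ 0.472, -0.066,  0.132]), 'force': array([ 3.067,  3.931, -3.405]), 'moment': array([ 0.763, -0.403,  0.402]), 'qpos': array([ 0.759,  0.629, -1.012,  2.037,  0.71 ,  0.873,  1.218])}
top0 [[172, 173, 174], [172, 173, 174], [173, 174, 175], [173, 174, 175], [172, 173, 174, 175]]
t1 [[172, 173, 174], [172, 173, 174], [173, 174, 175], [173, 174, 175], [172, 173, 174]]
t6 [[170, 171, 172], [170, 171, 172], [170, 171, 172], [170, 171, 172], [170, 171, 172]]
```

View pics/w6.png

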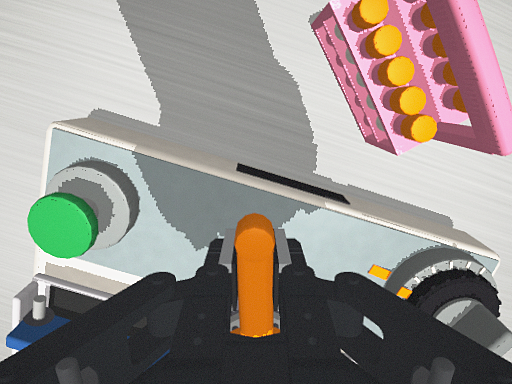

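The lever is held between the fingers at (255,280) in the wrist view. The bar has moved about 2.5 px, roughly 8 mm, in the top view, so the teeth engage.

{"method": "move_arm", "body": {
  "jaw": [255,255,255,255,255,255,255,255,255],
  "dp": [
    [-0.0006,0.011,0],
    [-0.0006,0.011,0],
    [-0.0006,0.011,0],
    [-0.0006,0.011,0],
    [-0.0006,0.011,0],
    [-0.0006,0.011,0],
    [-0.0006,0.011,0],
    [-0.0006,0.011,0],
    [0,0,0]
  ],
  "rotation": [
    [0,0,0.035],
    [0,0,0.035],
    [0,0,0.035],
    [0,0,0.035],
    [0,0,0.035],
    [0,0,0.035],
    [0,0,0.035],
    [0,0,0.035],
    [0,0,0]
  ]
}}

```text
clock: 27.22
position: [0.4805, 0.0024, 0.1314]
tool_rot: [-3.141, -0.001, 2.567]
force: [-9.4, 7.1, 8.5]
grip_width: 0.0155
```

```bash
cat > bar.py <<'E'
from h import *
s=bot.observe();print({k:np.round(s[k],3) for k in("position","tool_rot","force","moment")})
def barrow(t):
    i=cv2.cvtColor(t,cv2.COLOR_BGR2HSV)[155:182,208:312].astype(float)
    w=((i[...,0]>105)&(i[...,0]<125))*np.clip(i[...,1]-90,0,None)*i[...,2]
    # rows in columns outside racks and lever
    return [float((w[:,a:b].sum(1)*np.arange(155,182)).sum()/w[:,a:b].sum()) for a,b in((6,16),(90,97))]
if __name__=="__main__":
    c=calibration("top");t=grab_frame("top")
    a=np.mean(barrow(cv2.imread("pics/top0.png")));b=barrow(t)
    q=ray(c,[(260,a),(260,np.mean(b))],.12);print("rows",a,b,"travel mm",(q[1]-q[0])[0]*1000)
E
python3 bar.py
```

```text
{'position': array([0.481, 0.002, 0.131]), 'tool_rot': array([-3.141e+00, -1.000e-03,  2.567e+00]), 'force': array([-9.414,  7.079,  8.461]), 'moment': array([1.429, 1.756, 0.41 ])}
rows 173.3175073699001 [166.95543824095654, 167.28197801206178] travel mm 21.0881724645261
```

{"method": "move_arm", "body": {
  "jaw": [255,255,255],
  "dp": [
    [0,0,-0.007],
    [0,0,-0.007],
    [0,0,0]
  ],
  "rotation": [
    [0,0,0],
    [0,0,0],
    [0,0,0]
  ]
}}

```text
clock: 27.65
position: [0.481, 0.0018, 0.1428]
tool_rot: [3.141, -0.001, 2.567]
force: [-2.3, 6.7, -6.4]
grip_width: 0.0149
```

{"method": "move_arm", "body": {
  "jaw": [255,255,255,255,255,255,255,255,255,255],
  "dp": [
    [-0.0007,-0.0118,0],
    [-0.0007,-0.0118,0],
    [-0.0007,-0.0118,0],
    [-0.0007,-0.0118,0],
    [-0.0007,-0.0118,0],
    [-0.0007,-0.0118,0],
    [-0.0007,-0.0118,0],
    [-0.0007,-0.0118,0],
    [-0.0007,-0.0118,0],
    [-0.0007,-0.0118,0]
  ],
  "rotation": [
    [0,0,-0.0375],
    [0,0,-0.0375],
    [0,0,-0.0375],
    [0,0,-0.0375],
    [0,0,-0.0375],
    [0,0,-0.0375],
    [0,0,-0.0375],
    [0,0,-0.0375],
    [0,0,-0.0375],
    [0,0,-0.0375]
  ]
}}

```text
clock: 28.9
position: [0.4834, -0.0874, 0.1429]
tool_rot: [3.141, 0.002, -2.535]
force: [4.0, 14.5, -6.0]
grip_width: 0.0157
```

{"method": "move_arm", "body": {
  "jaw": [255,255,255,255],
  "dp": [
    [0,0,0],
    [0,0,0.007],
    [0,0,0.007],
    [0,0,0]
  ],
  "rotation": [
    [0,0,0],
    [0,0,0],
    [0,0,0],
    [0,0,0]
  ]
}}

```text
clock: 29.4
position: [0.4831, -0.0869, 0.1315]
tool_rot: [3.141, 0.002, -2.538]
force: [4.0, 10.4, -3.4]
grip_width: 0.0155
```

```bash
python3 bar.py
```

```text
{'position': array([ 0.483, -0.087,  0.132]), 'tool_rot': array([ 3.141e+00,  2.000e-03, -2.538e+00]), 'force': array([ 4.048, 10.416, -3.449]), 'moment': array([ 2.048, -0.748,  0.21 ])}
rows 173.3175073699001 [166.9588078758926, 167.29048833163358] travel mm 21.067917184633856
```

Turn clockwise again, first 0.66 rad, then check.

{"method": "move_arm", "body": {
  "jaw": [255,255,255,255,255,255,255],
  "dp": [
    [-0.0006,0.011,0],
    [-0.0006,0.011,0],
    [-0.0006,0.011,0],
    [-0.0006,0.011,0],
    [-0.0006,0.011,0],
    [-0.0006,0.011,0],
    [0,0,0]
  ],
  "rotation": [
    [0,0,0.035],
    [0,0,0.035],
    [0,0,0.035],
    [0,0,0.035],
    [0,0,0.035],
    [0,0,0.035],
    [0,0,0]
  ]
}}

```text
clock: 30.32
position: [0.4684, -0.0376, 0.1316]
tool_rot: [-3.141, -0.0, 3.086]
force: [-3.8, 3.0, 2.6]
grip_width: 0.0155
```

```bash
python3 bar.py
```

```text
{'position': array([ 0.468, -0.038,  0.132]), 'tool_rot': array([-3.141, -0.   ,  3.086]), 'force': array([-3.833,  3.013,  2.605]), 'moment': array([0.705, 0.688, 0.556])}
rows 173.3175073699001 [164.8897636066843, 165.19025868210016] travel mm 28.182211644099176
```

{"method": "move_arm", "body": {
  "jaw": [255,255,255],
  "dp": [
    [-0.0001,0.005,0],
    [-0.0001,0.005,0],
    [0,0,0]
  ],
  "rotation": [
    [0,0,0.016],
    [0,0,0.016],
    [0,0,0]
  ]
}}

```text
clock: 30.75
position: [0.469, -0.0298, 0.1314]
tool_rot: [-3.141, -0.001, 2.986]
force: [-5.9, 4.5, 5.0]
grip_width: 0.0152
```

{"method": "move_arm", "body": {
  "jaw": [255,255,255],
  "dp": [
    [-0.0001,0.005,0],
    [-0.0001,0.005,0],
    [0,0,0]
  ],
  "rotation": [
    [0,0,0.016],
    [0,0,0.016],
    [0,0,0]
  ]
}}

```text
clock: 31.12
position: [0.4704, -0.0219, 0.1314]
tool_rot: [-3.141, -0.001, 2.886]
force: [-7.2, 4.9, 6.9]
grip_width: 0.015
```

```bash
python3 bar.py
```

```text
{'position': array([ 0.47 , -0.022,  0.131]), 'tool_rot': array([-3.141e+00, -1.000e-03,  2.886e+00]), 'force': array([-7.242,  4.901,  6.858]), 'moment': array([1.158, 1.351, 0.703])}
rows 173.3175073699001 [164.5097767608451, 164.9246291569563] travel mm 29.28489388870803
```

{"method": "move_arm", "body": {
  "jaw": [255,255,255],
  "dp": [
    [-0.0001,0.005,0],
    [-0.0001,0.005,0],
    [0,0,0]
  ],
  "rotation": [
    [0,0,0.016],
    [0,0,0.016],
    [0,0,0]
  ]
}}

```text
clock: 31.55
position: [0.4723, -0.0147, 0.1312]
tool_rot: [-3.14, -0.002, 2.785]
force: [-10.0, 3.2, 7.4]
grip_width: 0.0151
```

{"method": "move_arm", "body": {
  "jaw": [255,255,255],
  "dp": [
    [-0.0001,0.005,0],
    [-0.0001,0.0025,0],
    [0,0,0]
  ],
  "rotation": [
    [0,0,0.016],
    [0,0,0.008],
    [0,0,0]
  ]
}}

```text
clock: 31.92
position: [0.4755, -0.0078, 0.1316]
tool_rot: [3.14, -0.001, 2.71]
force: [-9.0, 12.1, 11.2]
grip_width: 0.0152
```

```bash
python3 bar.py
```

```text
{'position': array([ 0.475, -0.008,  0.132]), 'tool_rot': array([ 3.14e+00, -1.00e-03,  2.71e+00]), 'force': array([-9.027, 12.142, 11.186]), 'moment': array([2.58 , 1.834, 0.148])}
rows 173.3175073699001 [164.43261249376025, 164.8840920209269] travel mm 29.485952124446047
```

{"method": "move_arm", "body": {
  "jaw": [255,255],
  "dp": [
    [-0.0001,0.004,0],
    [0,0,0]
  ],
  "rotation": [
    [0,0,0.0127],
    [0,0,0]
  ]
}}

```text
clock: 32.22
position: [0.4766, -0.0049, 0.1315]
tool_rot: [3.141, -0.001, 2.67]
force: [-8.7, 11.0, 10.7]
grip_width: 0.0154
```

```bash
python3 bar.py
```

```text
{'position': array([ 0.477, -0.005,  0.132]), 'tool_rot': array([ 3.141e+00, -1.000e-03,  2.670e+00]), 'force': array([-8.659, 11.012, 10.706]), 'moment': array([2.283, 1.586, 0.29 ])}
rows 173.3175073699001 [164.54765011560562, 164.9222737532078] travel mm 29.224223720131782
```

Run:
```python
from h import *
t=grab_frame("top");s=grab_frame("side")
a=cv2.resize(t[120:210,205:315],(440,360),interpolation=cv2.INTER_CUBIC)
b=cv2.resize(s[150:260,165:290],(500,440)[:2],interpolation=cv2.INTER_CUBIC)
o=np.zeros((600,800,3),np.uint8);o[:360,:400]=a[:,:400];o[160:600,400:]=b[:,:400]
cv2.imwrite("pics/k1.png",o)
```

```text
(no output)
```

View pics/k1.png

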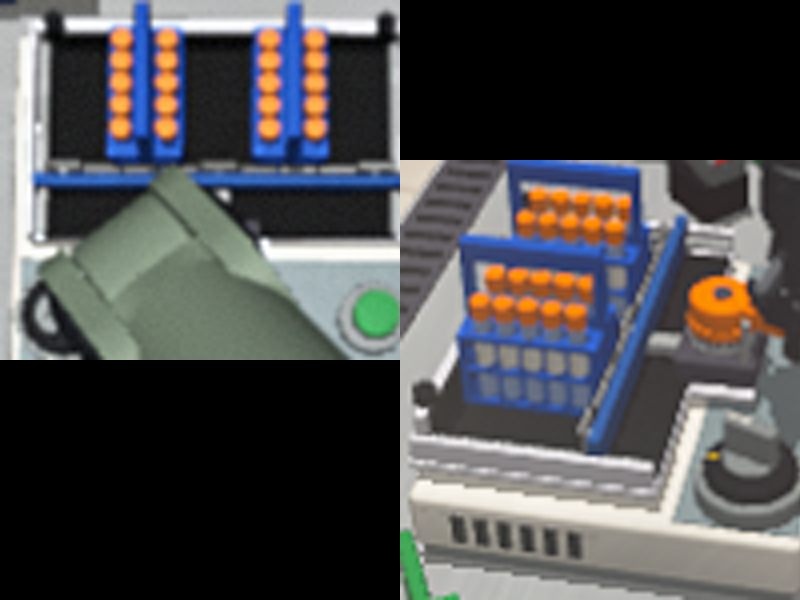

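{"method": "move_arm", "body": {
  "jaw": [255,255,255,255,255,255,255,255,255,255],
  "dp": [
    [0,0,-0.007],
    [0,0,-0.007],
    [0,0,0],
    [-0.0005,-0.01,0],
    [-0.0005,-0.01,0],
    [-0.0005,-0.01,0],
    [-0.0005,-0.01,0],
    [-0.0005,-0.01,0],
    [-0.0005,-0.01,0],
    [-0.0005,-0.01,0]
  ],
  "rotation": [
    [0,0,0],
    [0,0,0],
    [0,0,0],
    [0,0,-0.0318],
    [0,0,-0.0318],
    [0,0,-0.0318],
    [0,0,-0.0318],
    [0,0,-0.0318],
    [0,0,-0.0318],
    [0,0,-0.0318]
  ]
}}

```text
clock: 33.62
position: [0.471, -0.0605, 0.1426]
tool_rot: [3.14, 0.002, -2.91]
force: [6.1, 7.2, -6.5]
grip_width: 0.0157
```

{"method": "move_arm", "body": {
  "jaw": [255,255,255,255],
  "dp": [
    [0,0,0],
    [0,0,0.007],
    [0,0,0.007],
    [0,0,0]
  ],
  "rotation": [
    [0,0,0],
    [0,0,0],
    [0,0,0],
    [0,0,0]
  ]
}}

```text
clock: 34.12
position: [0.4706, -0.0602, 0.1313]
tool_rot: [3.141, 0.001, -2.914]
force: [-0.1, 5.6, 3.3]
grip_width: 0.0153
```

```bash
python3 bar.py
```

```text
{'position': array([ 0.471, -0.06 ,  0.131]), 'tool_rot': array([ 3.141e+00,  1.000e-03, -2.914e+00]), 'force': array([-0.091,  5.643,  3.282]), 'moment': array([ 1.45 , -0.227,  0.52 ])}
rows 173.3175073699001 [164.61359845542202, 164.91434157618386] travel mm 29.125124917472544
```

{"method": "move_arm", "body": {
  "jaw": [255,255,255],
  "dp": [
    [-0.0001,0.005,0],
    [-0.0001,0.005,0],
    [0,0,0]
  ],
  "rotation": [
    [0,0,0.016],
    [0,0,0.016],
    [0,0,0]
  ]
}}

```text
clock: 34.55
position: [0.4692, -0.0527, 0.1315]
tool_rot: [3.142, 0.001, -3.015]
force: [1.0, 2.2, 1.2]
grip_width: 0.0152
```

{"method": "move_arm", "body": {
  "jaw": [255,255,255],
  "dp": [
    [-0.0001,0.005,0],
    [-0.0001,0.005,0],
    [0,0,0]
  ],
  "rotation": [
    [0,0,0.016],
    [0,0,0.016],
    [0,0,0]
  ]
}}

```text
clock: 34.92
position: [0.4683, -0.0453, 0.1314]
tool_rot: [-3.141, 0.0, -3.115]
force: [2.9, -1.3, 1.3]
grip_width: 0.0153
```

{"method": "move_arm", "body": {
  "jaw": [255,255,255],
  "dp": [
    [-0.0001,0.005,0],
    [-0.0001,0.005,0],
    [0,0,0]
  ],
  "rotation": [
    [0,0,0.016],
    [0,0,0.016],
    [0,0,0]
  ]
}}

```text
clock: 35.3
position: [0.4684, -0.0357, 0.1315]
tool_rot: [3.14, 0.0, 3.067]
force: [-2.0, 6.6, 3.4]
grip_width: 0.0152
```

```bash
python3 bar.py
```

```text
{'position': array([ 0.468, -0.036,  0.131]), 'tool_rot': array([3.14 , 0.   , 3.067]), 'force': array([-2.026,  6.623,  3.417]), 'moment': array([1.478, 0.34 , 0.354])}
rows 173.3175073699001 [164.44607425851441, 164.902864374059] travel mm 29.430888698360747
```

{"method": "move_arm", "body": {
  "jaw": [255,255,255,255],
  "dp": [
    [0,0,0.0025],
    [-0.0001,0.005,0],
    [-0.0001,0.005,0],
    [0,0,0]
  ],
  "rotation": [
    [0,0,0],
    [0,0,0.016],
    [0,0,0.016],
    [0,0,0]
  ],
  "squeeze": 90
}}

```text
clock: 35.85
position: [0.4687, -0.0276, 0.1298]
tool_rot: [3.141, -0.001, 2.967]
force: [-13.7, 6.9, 23.4]
grip_width: 0.0148
```

{"method": "move_arm", "body": {
  "jaw": [255,255,255],
  "dp": [
    [-0.0001,0.005,0],
    [-0.0001,0.005,0],
    [0,0,0]
  ],
  "rotation": [
    [0,0,0.016],
    [0,0,0.016],
    [0,0,0]
  ]
}}

```text
clock: 36.22
position: [0.4703, -0.0199, 0.1298]
tool_rot: [-3.141, -0.001, 2.867]
force: [-15.0, 7.5, 24.9]
grip_width: 0.0144
```

{"method": "move_arm", "body": {
  "jaw": [255,255,255],
  "dp": [
    [-0.0001,0.005,0],
    [0,0,0],
    [0,0,0]
  ],
  "rotation": [
    [0,0,0.016],
    [0,0,0],
    [0,0,0]
  ]
}}

```text
clock: 36.6
position: [0.4713, -0.0164, 0.1297]
tool_rot: [-3.141, -0.001, 2.818]
force: [-15.9, 6.8, 23.8]
grip_width: 0.0145
```

```bash
python3 bar.py
```

```text
{'position': array([ 0.471, -0.016,  0.13 ]), 'tool_rot': array([-3.141e+00, -1.000e-03,  2.818e+00]), 'force': array([-15.938,   6.836,  23.824]), 'moment': array([1.151, 2.375, 0.911])}
rows 173.3175073699001 [164.43782075325797, 164.88697894550876] travel mm 29.472123588393796
```

{"method": "move_arm", "body": {
  "jaw": [255,255],
  "dp": [
    [-0.0001,0.005,0],
    [0,0,0]
  ],
  "rotation": [
    [0,0,0.016],
    [0,0,0]
  ]
}}

```text
clock: 36.9
position: [0.4723, -0.0129, 0.1296]
tool_rot: [-3.14, -0.002, 2.767]
force: [-17.1, 3.9, 25.1]
grip_width: 0.0146
```

{"method": "move_arm", "body": {
  "jaw": [255,255],
  "dp": [
    [-0.0001,0.005,0],
    [0,0,0]
  ],
  "rotation": [
    [0,0,0.016],
    [0,0,0]
  ]
}}

```text
clock: 37.15
position: [0.4741, -0.0079, 0.1297]
tool_rot: [3.141, -0.002, 2.717]
force: [-13.6, 13.0, 23.0]
grip_width: 0.0147
```

{"method": "move_arm", "body": {
  "jaw": [255,255],
  "dp": [
    [-0.0001,0.005,0],
    [0,0,0]
  ],
  "rotation": [
    [0,0,0.016],
    [0,0,0]
  ]
}}

```text
clock: 37.4
position: [0.4764, -0.0041, 0.13]
tool_rot: [3.14, -0.001, 2.666]
force: [-15.4, 13.3, 25.9]
grip_width: 0.0144
```

```bash
python3 bar.py
```

```text
{'position': array([ 0.476, -0.004,  0.13 ]), 'tool_rot': array([ 3.140e+00, -1.000e-03,  2.666e+00]), 'force': array([-15.394,  13.263,  25.86 ]), 'moment': array([2.334, 2.313, 0.144])}
rows 173.3175073699001 [164.56648995829937, 164.92159906552112] travel mm 29.193195141876238
```

{"method": "move_arm", "body": {
  "jaw": [255,255,255,255,255,255,255,255,255,255],
  "dp": [
    [0,0,-0.0085],
    [0,0,-0.0085],
    [-0.0007,-0.0115,0],
    [-0.0007,-0.0115,0],
    [-0.0007,-0.0115,0],
    [-0.0007,-0.0115,0],
    [-0.0007,-0.0115,0],
    [-0.0007,-0.0115,0],
    [-0.0007,-0.0115,0],
    [-0.0007,-0.0115,0]
  ],
  "rotation": [
    [0,0,0],
    [0,0,0],
    [0,0,-0.0368],
    [0,0,-0.0368],
    [0,0,-0.0368],
    [0,0,-0.0368],
    [0,0,-0.0368],
    [0,0,-0.0368],
    [0,0,-0.0368],
    [0,0,-0.0368]
  ]
}}

```text
clock: 38.7
position: [0.4769, -0.0767, 0.143]
tool_rot: [3.14, 0.003, -2.689]
force: [7.9, 8.7, -5.8]
grip_width: 0.0147
```

{"method": "move_arm", "body": {
  "jaw": [255,255,255,180,180,180,180],
  "dp": [
    [0,0,0],
    [0,0,0.007],
    [0,0,0.007],
    [0,0,0],
    [0,0,0],
    [0,0,0],
    [0,0,0]
  ],
  "rotation": [
    [0,0,0],
    [0,0,0],
    [0,0,0],
    [0,0,0],
    [0,0,0],
    [0,0,0],
    [0,0,0]
  ]
}}

```text
clock: 39.58
position: [0.4759, -0.0773, 0.1317]
tool_rot: [-3.141, -0.0, -2.695]
force: [0.2, -2.7, 0.6]
grip_width: 0.0253
```

```bash
python3 bar.py
```

```text
{'position': array([ 0.476, -0.077,  0.132]), 'tool_rot': array([-3.141, -0.   , -2.695]), 'force': array([ 0.231, -2.655,  0.551]), 'moment': array([-0.604, -0.073,  0.056])}
rows 173.3175073699001 [164.51376203302888, 164.90946964119178] travel mm 29.303981402840297
```

{"method": "move_arm", "body": {
  "jaw": [180,180,180],
  "dp": [
    [-0.0001,0.005,0],
    [-0.0001,0.005,0],
    [0,0,0]
  ],
  "rotation": [
    [0,0,0.016],
    [0,0,0.016],
    [0,0,0]
  ]
}}

```text
clock: 40.0
position: [0.4728, -0.0693, 0.1318]
tool_rot: [3.142, 0.0, -2.795]
force: [0.2, 0.0, -1.0]
grip_width: 0.025
```

{"method": "move_arm", "body": {
  "jaw": [180,180,180],
  "dp": [
    [-0.0001,0.005,0],
    [-0.0001,0.005,0],
    [0,0,0]
  ],
  "rotation": [
    [0,0,0.016],
    [0,0,0.016],
    [0,0,0]
  ]
}}

```text
clock: 40.38
position: [0.4705, -0.0618, 0.1317]
tool_rot: [3.142, 0.0, -2.895]
force: [-0.8, -1.4, 0.2]
grip_width: 0.025
```

{"method": "move_arm", "body": {
  "jaw": [180,180,180],
  "dp": [
    [-0.0001,0.005,0],
    [-0.0001,0.005,0],
    [0,0,0]
  ],
  "rotation": [
    [0,0,0.016],
    [0,0,0.016],
    [0,0,0]
  ]
}}

```text
clock: 40.75
position: [0.4689, -0.0541, 0.1317]
tool_rot: [-3.142, -0.0, -2.995]
force: [0.5, -0.4, 0.6]
grip_width: 0.0252
```

{"method": "move_arm", "body": {
  "jaw": [180,180,180],
  "dp": [
    [-0.0001,0.005,0],
    [-0.0001,0.005,0],
    [0,0,0]
  ],
  "rotation": [
    [0,0,0.016],
    [0,0,0.016],
    [0,0,0]
  ]
}}

```text
clock: 41.12
position: [0.4681, -0.0467, 0.1317]
tool_rot: [-3.141, -0.0, -3.096]
force: [0.3, -4.6, 0.2]
grip_width: 0.0251
```

```bash
python3 bar.py
```

```text
{'position': array([ 0.468, -0.047,  0.132]), 'tool_rot': array([-3.141, -0.   , -3.096]), 'force': array([ 0.348, -4.56 ,  0.227]), 'moment': array([-0.74 ,  0.023,  0.043])}
rows 173.3175073699001 [164.40925648167988, 164.90410963143609] travel mm 29.491654935970946
```

{"method": "move_arm", "body": {
  "jaw": [180,180],
  "dp": [
    [-0.0001,0.004,0],
    [0,0,0]
  ],
  "rotation": [
    [0,0,0.0127],
    [0,0,0]
  ]
}}

```text
clock: 41.42
position: [0.468, -0.044, 0.1316]
tool_rot: [-3.14, -0.0, -3.136]
force: [-0.1, -8.0, 1.0]
grip_width: 0.0253
```

{"method": "move_arm", "body": {
  "jaw": [180,180],
  "dp": [
    [-0.0001,0.004,0],
    [0,0,0]
  ],
  "rotation": [
    [0,0,0.0127],
    [0,0,0]
  ]
}}

```text
clock: 41.68
position: [0.468, -0.0415, 0.1316]
tool_rot: [-3.139, -0.0, 3.106]
force: [0.2, -12.3, 1.4]
grip_width: 0.0251
```

{"method": "move_arm", "body": {
  "jaw": [180,180],
  "dp": [
    [-0.0001,0.004,0],
    [0,0,0]
  ],
  "rotation": [
    [0,0,0.0127],
    [0,0,0]
  ]
}}

```text
clock: 41.92
position: [0.4681, -0.039, 0.1315]
tool_rot: [-3.138, -0.001, 3.066]
force: [1.3, -16.6, 2.1]
grip_width: 0.0253
```

{"method": "move_arm", "body": {
  "jaw": [180,180],
  "dp": [
    [-0.0001,0.004,0],
    [0,0,0]
  ],
  "rotation": [
    [0,0,0.0127],
    [0,0,0]
  ]
}}

```text
clock: 42.18
position: [0.4686, -0.0339, 0.1317]
tool_rot: [-3.141, -0.0, 3.027]
force: [-0.2, -0.3, 0.3]
grip_width: 0.0247
```

```bash
python3 bar.py
```

```text
{'position': array([ 0.469, -0.034,  0.132]), 'tool_rot': array([-3.141, -0.   ,  3.027]), 'force': array([-0.206, -0.329,  0.311]), 'moment': array([-0.037,  0.06 , -0.04 ])}
rows 173.3175073699001 [164.4002093579389, 164.84003925724787] travel mm 29.616559474047953
```

{"method": "move_arm", "body": {
  "jaw": [180,180,180,180],
  "dp": [
    [-0.0001,0.004,0],
    [-0.0001,0.004,0],
    [-0.0001,0.004,0],
    [0,0,0]
  ],
  "rotation": [
    [0,0,0.0127],
    [0,0,0.0127],
    [0,0,0.0127],
    [0,0,0]
  ]
}}

```text
clock: 42.72
position: [0.4703, -0.0236, 0.1317]
tool_rot: [3.141, -0.0, 2.908]
force: [-0.3, 0.1, 1.0]
grip_width: 0.0252
```

{"method": "move_arm", "body": {
  "jaw": [180,180],
  "dp": [
    [-0.0001,0.004,0],
    [0,0,0]
  ],
  "rotation": [
    [0,0,0.0127],
    [0,0,0]
  ]
}}

```text
clock: 42.98
position: [0.4711, -0.0207, 0.1317]
tool_rot: [3.141, -0.0, 2.868]
force: [-0.5, -0.2, -0.5]
grip_width: 0.025
```

{"method": "move_arm", "body": {
  "jaw": [180,180],
  "dp": [
    [-0.0001,0.004,0],
    [0,0,0]
  ],
  "rotation": [
    [0,0,0.0127],
    [0,0,0]
  ]
}}

```text
clock: 43.22
position: [0.472, -0.0178, 0.1317]
tool_rot: [-3.142, -0.0, 2.828]
force: [0.9, -1.0, 0.3]
grip_width: 0.025
```

{"method": "move_arm", "body": {
  "jaw": [180,180],
  "dp": [
    [-0.0001,0.004,0],
    [0,0,0]
  ],
  "rotation": [
    [0,0,0.0127],
    [0,0,0]
  ]
}}

```text
clock: 43.48
position: [0.4729, -0.0153, 0.1316]
tool_rot: [-3.141, -0.0, 2.788]
force: [-1.2, -4.3, 0.1]
grip_width: 0.0253
```

{"method": "move_arm", "body": {
  "jaw": [180,180],
  "dp": [
    [-0.0001,0.003,0],
    [0,0,0]
  ],
  "rotation": [
    [0,0,0.0095],
    [0,0,0]
  ]
}}

```text
clock: 43.72
position: [0.4735, -0.0135, 0.1315]
tool_rot: [-3.14, -0.001, 2.758]
force: [-1.8, -6.3, 1.5]
grip_width: 0.0252
```

{"method": "move_arm", "body": {
  "jaw": [180,0,0,0,0,0,0,0,0,0],
  "dp": [
    [0,-0.006,0],
    [0,0,0],
    [0,0,0],
    [0,0,-0.05],
    [0,0,-0.05],
    [0,0,-0.05],
    [0,0,-0.06],
    [0.0077,0.0675,0],
    [0.0077,0.0675,0],
    [0,0,0]
  ],
  "rotation": [
    [0,0,0],
    [0,0,0],
    [0,0,0],
    [0,0,0],
    [0,0,0],
    [0,0,0],
    [0,0,0],
    [0,0,0],
    [0,0,0],
    [0,0,-0.039]
  ]
}}

```text
clock: 44.98
position: [0.5013, 0.0928, 0.3001]
tool_rot: [3.139, 0.0, 2.888]
force: [-0.9, -1.8, -0.6]
grip_width: 0.0858
```

{"method": "move_arm", "body": {
  "jaw": [0],
  "dp": [
    [0,0,0]
  ],
  "rotation": [
    [0,0,0]
  ]
}}

```text
clock: 45.1
position: [0.5013, 0.0883, 0.2995]
tool_rot: [3.141, -0.001, 2.88]
force: [0.0, -0.5, -0.7]
grip_width: 0.0856
```

```bash
python3 bar.py
python3 - <<'E'
from h import *
s=bot.observe();c=calibration("wrist");im=grab_frame("wrist")
C=np.array([.5025,.0911])
print(s["position"],s["tool_rot"],s["qpos"],"axis px",proj(c,[[*C,.139]]))
for a in(-.26,):
  print("line end px",proj(c,[[C[0]+.021*np.cos(a),C[1]+.021*np.sin(a),.139],[C[0]-.021*np.cos(a),C[1]-.021*np.sin(a),.139]]))
o=cv2.resize(im[90:250,170:350],None,fx=4,fy=3.75,interpolation=cv2.INTER_CUBIC);o=cv2.resize(im[100:250,160:350],None,fx=4,fy=4,interpolation=cv2.INTER_CUBIC)
cv2.imwrite("pics/w7.png",o)
np.savez("w7.npz",K=c["camera_matrix"],d=c["dist"],T=c["T"])
E
```

```text
{'position': array([0.501, 0.088, 0.3  ]), 'tool_rot': array([ 3.141e+00, -1.000e-03,  2.880e+00]), 'force': array([ 0.023, -0.54 , -0.681]), 'moment': array([-0.008, -0.008,  0.024])}
rows 173.3175073699001 [nan, 164.849250669645] travel mm nan
[0.50132239 0.08750974 0.29953197] [ 3.14155365e+00 -3.61557085e-04  2.87697745e+00] [ 0.49427016  0.41841017 -1.04114536  1.77850018  0.39017703  1.17111749
  0.64070563] axis px [[258.23223042 170.49948604]]
line end px [[258.25883945 190.39038329]
 [258.20240999 149.85876356]]bar.py:7: RuntimeWarning: invalid value encountered in scalar divide
  return [float((w[:,a:b].sum(1)*np.arange(155,182)).sum()/w[:,a:b].sum()) for a,b in((6,16),(90,97))]
```

View pics/w7.png

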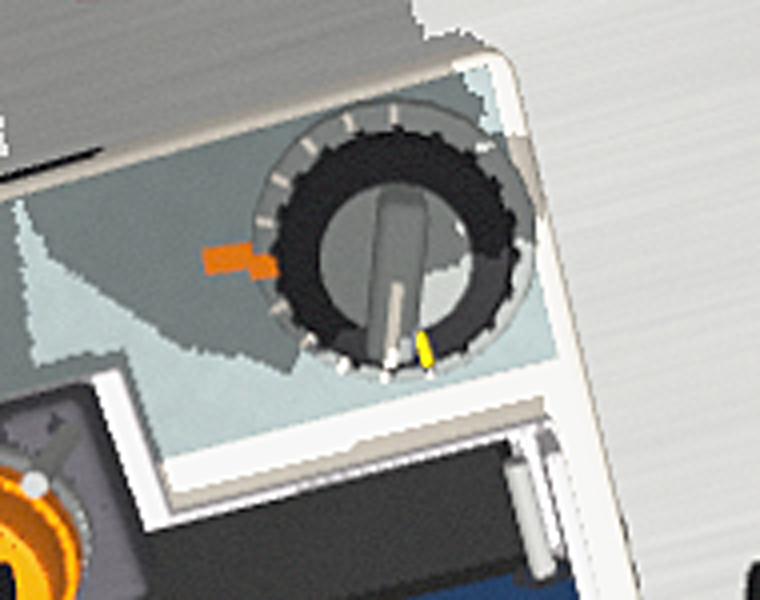

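The knob bar runs from (261,149) to (257,189) in full-frame pixels, 1–2 px from prediction, with the white line at its lower end. The yellow speed mark is at crop (425,350) and the orange mark at crop (240,262).

Run:
```python
from h import *
z=np.load("w7.npz");c=dict(camera_matrix=z["K"],dist=z["d"],T=z["T"])
f=lambda x,y:(x/4+160-.375,y/4+100-.375)
q=ray(c,[f(398,285),f(390,362),f(403,195),f(389,355)],.139)[:,:2];print(q)
for a,b in((0,1),(2,3)): d=q[b]-q[a];print(np.arctan2(d[1],d[0]))
print((q[2]+q[3])/2)
C=np.array([.5025,.0911])
m=ray(c,[f(262,266),f(225,260)],.07)[:,:2];d=m-C;print("orange",m,np.arctan2(d[:,1],d[:,0]))
y=ray(c,[f(425,350)],.103)[:,:2];d=y-C;print("yellow",y,np.arctan2(d[:,1],d[:,0]),np.linalg.norm(d))
```

```text
[[0.50311175 0.0918696 ]
 [0.52221339 0.08464955]
 [0.48133713 0.0989567 ]
 [0.52033183 0.08488894]]
-0.36138115477040933
-0.3462289856419126
[0.50083448 0.09192282]
orange [[0.50246045 0.04960545]
 [0.49764555 0.03912176]] [-1.57174953 -1.66392002]
yellow [[0.53206366 0.09269326]] [0.05384054] 0.02960656414904835
```

{"method": "move_arm", "body": {
  "jaw": [0,0,0,0,0,0,0,0],
  "dp": [
    [0,0.005,0],
    [0,0,0.05],
    [0,0,0.05],
    [0,0,0.05],
    [0,0,0.05],
    [0,0,0.02],
    [0,0,0.01],
    [0,0,0]
  ],
  "rotation": [
    [0,0,0.0277],
    [0,0,0],
    [0,0,0],
    [0,0,0],
    [0,0,0],
    [0,0,0],
    [0,0,0],
    [0,0,0]
  ]
}}

```text
clock: 46.2
position: [0.5028, 0.0915, 0.1163]
tool_rot: [3.141, 0.001, 2.791]
force: [-0.3, 0.5, -0.2]
grip_width: 0.0853
```

{"method": "move_arm", "body": {
  "jaw": [255,255,255,255,255,255,255],
  "dp": [
    [0,0,0],
    [0,0,0],
    [0,0,0],
    [0,0,0],
    [0,0,0],
    [0,0,0],
    [0,0,0]
  ],
  "rotation": [
    [0,0,0],
    [0,0,0],
    [0,0,0],
    [0,0,0],
    [0,0,0],
    [0,0,0],
    [0,0,0]
  ],
  "squeeze": 25
}}

```text
clock: 47.08
position: [0.5025, 0.0916, 0.1159]
tool_rot: [3.142, 0.0, 2.792]
force: [-1.2, -1.2, 5.9]
grip_width: 0.0126
```

{"method": "move_arm", "body": {
  "jaw": [255,255,255,255,255,255,255,255,255,255],
  "dp": [
    [0,0,-0.0008],
    [0,0,0],
    [0,0,0],
    [0,0,0],
    [0,0,0],
    [0,0,0],
    [0,0,0],
    [0,0,0],
    [0,0,0],
    [0,0,0]
  ],
  "rotation": [
    [0,0,0],
    [0,0,0.0535],
    [0,0,0.0535],
    [0,0,0.0535],
    [0,0,0.0535],
    [0,0,0.0535],
    [0,0,0.0535],
    [0,0,0.0535],
    [0,0,0.0535],
    [0,0,0]
  ]
}}

```text
clock: 48.32
position: [0.5023, 0.0915, 0.116]
tool_rot: [-3.141, 0.0, 1.449]
force: [3.8, -0.9, -11.9]
grip_width: 0.0125
```

{"method": "move_arm", "body": {
  "jaw": [255],
  "dp": [
    [0,0,0]
  ],
  "rotation": [
    [0,0,0]
  ]
}}

```text
clock: 48.45
position: [0.5023, 0.0915, 0.116]
tool_rot: [-3.141, 0.0, 1.452]
force: [3.8, 1.3, -12.6]
grip_width: 0.0125
```

{"method": "move_arm", "body": {
  "jaw": [255,255,120,120,120,120,120,120,0,0],
  "dp": [
    [0,0,0.0006],
    [0,0,0],
    [0,0,0],
    [0,0,0],
    [0,0,0],
    [0,0,-0.03],
    [0,0,-0.05],
    [0,0,-0.05],
    [0,0,-0.05],
    [0,0,-0.05]
  ],
  "rotation": [
    [0,0,0.0015],
    [0,0,0],
    [0,0,0],
    [0,0,0],
    [0,0,0],
    [0,0,0],
    [0,0,0],
    [0,0,0],
    [0,0,0],
    [0,0,0]
  ]
}}

```text
clock: 49.7
position: [0.5022, 0.0916, 0.3013]
tool_rot: [3.141, -0.0, 1.443]
force: [0.9, -0.5, 0.8]
grip_width: 0.0791
```

Run:
```python
from h import *
s=bot.observe();c=calibration("wrist");im=grab_frame("wrist")
C=np.array([.5025,.0912]);print(s["position"],s["tool_rot"])
p=proj(c,[[*C,.139]])[0];print(p)
for a in(-1.696,): print(proj(c,[[C[0]+k*np.cos(a),C[1]+k*np.sin(a),.139] for k in(.021,-.021)]))
x,y=int(p[0])-90,int(p[1])-70;x=max(x,0);y=max(y,0);print("crop",x,y)
cv2.imwrite("pics/w8.png",cv2.resize(im[y:y+145,x:x+190],None,fx=4,fy=4,interpolation=cv2.INTER_CUBIC))
np.savez("w8.npz",K=c["camera_matrix"],d=c["dist"],T=c["T"])
```

```text
[0.50221697 0.0915846  0.30132443] [ 3.14141031e+00 -4.73456574e-05  1.44318346e+00]
[253.88998515 171.24610115]
[[253.95213906 190.99649247]
 [253.82595001 150.75462253]]
crop 163 101
```

View pics/w8.png

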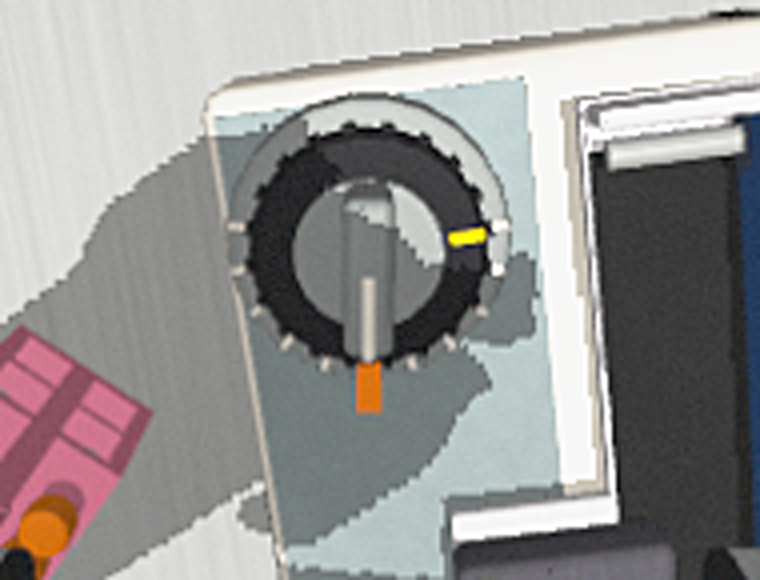

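The white line now sits on the orange mark (crop 369,330 to 369,390). The yellow mark is at crop (466,238), and I check its angle numerically.

Run:
```python
from h import *
z=np.load("w8.npz");c=dict(camera_matrix=z["K"],dist=z["d"],T=z["T"])
f=lambda x,y:(x/4+163-.375,y/4+101-.375)
C=np.array([.5025,.0912])
y=ray(c,[f(466,238)],.103)[:,:2];d=y-C;print("yellow",y,np.arctan2(d[:,1],d[:,0]),np.linalg.norm(d))
q=ray(c,[f(368,283),f(369,358)],.139)[:,:2];d=q[1]-q[0];print("line",np.arctan2(d[1],d[0]))
```

```text
yellow [[0.53111641 0.09178862]] [0.02056626] 0.028622458508171935
line -1.6854093541819655
```

{"method": "move_arm", "body": {
  "jaw": [255,255,255,255,255,255,255,255,255,255],
  "dp": [
    [-0.0545,0.0072,0],
    [-0.0545,0.0072,0],
    [-0.0545,0.0072,0],
    [-0.0545,0.0072,0],
    [-0.0545,0.0072,0],
    [-0.0545,0.0072,0],
    [0,0,0],
    [0,0,0],
    [0,0,0],
    [0,0,0]
  ],
  "rotation": [
    [0,0,0],
    [0,0,0],
    [0,0,0],
    [0,0,0],
    [0,0,0],
    [0,0,0],
    [0,0,0],
    [0,0,0],
    [0,0,0],
    [0,0,0]
  ]
}}

```text
clock: 51.0
position: [0.5035, -0.1715, 0.3]
tool_rot: [3.141, -0.0, 1.444]
force: [-0.2, 0.0, -0.2]
grip_width: -0.0001
```

Run:
```python
from h import *
s=bot.observe();c=calibration("wrist");im=grab_frame("wrist");i=im.astype(int)
print(s["position"],s["tool_rot"],s["grip_width"])
g=(i[...,1]>90)&(i[...,2]<90)&(i[...,0]<110)&(i[...,1]>i[...,0]*1.5)
n,l,st,ce=cv2.connectedComponentsWithStats(g.astype(np.uint8));k=1+st[1:,4].argmax();print(st[k],ce[k],ray(c,[ce[k]],.12))
t=grab_frame("top");cv2.imwrite("pics/t9.png",t)
from bar import barrow
a=np.mean(barrow(cv2.imread("pics/top0.png")));print(a,barrow(t))
```

```text
[ 0.50347374 -0.17149972  0.29995194] [ 3.14144665e+00 -2.65904519e-05  1.44421943e+00] -0.00013606000349323334
[ 237  149   36   36 1003] [254.3778664  166.82851446] [[ 0.50431968 -0.17132462  0.12      ]]
{'position': array([ 0.503, -0.172,  0.3  ]), 'tool_rot': array([3.141, 0.   , 1.444]), 'force': array([0.633, 0.316, 0.444]), 'moment': array([-0.006, -0.032, -0.011])}
173.3175073699001 [164.4168218981488, nan]bar.py:7: RuntimeWarning: invalid value encountered in scalar divide
  return [float((w[:,a:b].sum(1)*np.arange(155,182)).sum()/w[:,a:b].sum()) for a,b in((6,16),(90,97))]
```

{"method": "move_arm", "body": {
  "jaw": [255,255,255,255,255,255,255,255],
  "dp": [
    [0,0,0.05],
    [0,0,0.05],
    [0,0,0.05],
    [0,0,0.05],
    [0,0,0.02],
    [0,0,0.01],
    [0,0,0.009],
    [0,0,0]
  ],
  "rotation": [
    [0,0,0],
    [0,0,0],
    [0,0,0],
    [0,0,0],
    [0,0,0],
    [0,0,0],
    [0,0,0],
    [0,0,0]
  ]
}}

```text
clock: 52.1
position: [0.5037, -0.1722, 0.1094]
tool_rot: [3.141, 0.0, 1.443]
force: [-4.3, 1.8, 7.7]
grip_width: 0.0002
```

{"method": "move_arm", "body": {
  "jaw": [255,255],
  "dp": [
    [0,0,0.002],
    [0,0,0]
  ],
  "rotation": [
    [0,0,0],
    [0,0,0]
  ]
}}

```text
clock: 52.35
position: [0.5037, -0.1723, 0.1082]
tool_rot: [3.14, 0.0, 1.443]
force: [-5.0, 2.8, 7.1]
grip_width: -0.0001
```

Push gently on to the bottom stop until the force rises clearly.

{"method": "move_arm", "body": {
  "jaw": [255,255],
  "dp": [
    [0,0,0.0015],
    [0,0,0]
  ],
  "rotation": [
    [0,0,0],
    [0,0,0]
  ]
}}

```text
clock: 52.6
position: [0.5039, -0.1723, 0.1079]
tool_rot: [3.14, 0.001, 1.443]
force: [-9.7, 2.4, 24.3]
grip_width: -0.0002
```

{"method": "move_arm", "body": {
  "jaw": [255,255],
  "dp": [
    [0,0,0.001],
    [0,0,0]
  ],
  "rotation": [
    [0,0,0],
    [0,0,0]
  ]
}}

```text
clock: 52.85
position: [0.504, -0.1723, 0.1077]
tool_rot: [3.139, 0.001, 1.443]
force: [-14.0, 4.3, 37.5]
grip_width: 0.0001
```

{"method": "move_arm", "body": {
  "jaw": [255,255,255,255,255,255,255,255],
  "dp": [
    [0,0,-0.005],
    [0,0,-0.02],
    [0,0,-0.05],
    [0,0,-0.06],
    [0,0,-0.06],
    [-0.05,0,-0.03],
    [-0.06,0,0],
    [-0.06,0,0]
  ],
  "rotation": [
    [0,0,0],
    [0,0,0],
    [0,0,0],
    [0,0,0],
    [0,0,0],
    [0,0,0],
    [0,0,0],
    [0,0,0]
  ]
}}

```text
clock: 53.85
position: [0.4859, -0.3087, 0.2871]
tool_rot: [3.139, 0.001, 1.443]
force: [1.3, 1.2, 0.2]
grip_width: 0.0001
```

{"method": "move_arm", "body": {
  "jaw": [255,255,255,255],
  "dp": [
    [-0.06,0,0],
    [-0.06,0,0],
    [0,0,0],
    [0,0,0]
  ],
  "rotation": [
    [0,0,0],
    [0,0,0],
    [0,0,0],
    [0,0,0]
  ]
}}

```text
clock: 54.35
position: [0.474, -0.4019, 0.286]
tool_rot: [3.141, -0.0, 1.443]
force: [-0.0, 0.9, 0.7]
grip_width: 0.0001
```

```bash
python3 bar.py
python3 - <<'E'
from h import *
t=grab_frame("top");s=grab_frame("side")
a=cv2.resize(t[115:215,100:315],(800,372),interpolation=cv2.INTER_CUBIC)
b=cv2.resize(s[150:260,165:345],(373,228),interpolation=cv2.INTER_CUBIC)
o=np.zeros((600,800,3),np.uint8);o[:372]=a;o[372:600,:373]=b
w=grab_frame("top");cv2.imwrite("pics/end.png",o)
E
```

```text
{'position': array([ 0.474, -0.402,  0.286]), 'tool_rot': array([ 3.141, -0.   ,  1.443]), 'force': array([-0.005,  0.897,  0.726]), 'moment': array([ 0.063, -0.025,  0.007])}
rows 173.3175073699001 [164.4039729504307, 164.8568382797541] travel mm 29.581432586002766
```

View pics/end.png

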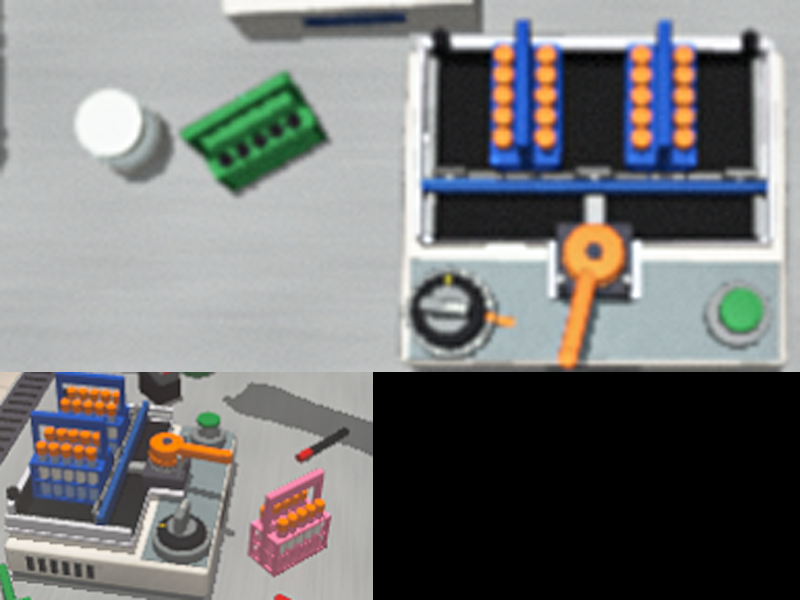

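The final view shows both racks upright and square between bar and fence, the timer on the orange mark, and the plunger out. The jar, green rack and pink rack are untouched.

```bash
python3 -c "
from workcell import workorder
print(workorder.job_done())"
```

```text
the job is handed in; nothing more can be done
None
```

I loaded and clamped both blue racks (only two were there), set the timer, pressed the start plunger, and handed the job in after about 55 s of robot time.

- **Racks:** they stand upright with their long sides from bar to fence, at about y = +60 and −60 mm in the shaker's frame. The last picture shows both square against the clamp bar.
- **Clamp:** three lever strokes took the bar to its end stop. The lever then met about 16 N at the grip before the teeth jumped a notch. I re-seated it in the next notch, where it met resistance again, and left it there. The top camera puts the bar travel at 29.3–29.6 mm, not the nominal 30.5 mm. I put the difference down to camera error, because further turning moved the bar no more.
- **Timer:** the white line sits on the orange mark in the close-up. I measured about 1.69 against 1.70 rad. The yellow speed mark read 0.03 rad (about 1 mm) different before and after, which is within what the pictures can resolve.
- **Start plunger:** pressed last, with a hard stop felt at 12 mm, and the tool force reached 37.5 N there. It looks out again in the last picture. I did not measure its height.

The jar, green rack and pink rack look untouched in the final pictures. I did not check the scanner or reagent bottle again, but the arm did not go near them.

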